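Pack warm pudding pots, close the carton, set the warmer

TASK

Pack all the lidded pudding pots, standing upright, into the open carton on the food warmer, then fold its two short end flaps down flat and, only after those, its two long flaps. When the carton is shut, roll the warmer's thumbwheel away from the robot to its fourth click from off, where the raised bar on the wheel meets the pale tick on the cheek. Leave the flask, the bowl and the squeeze bottle where they stand.

Things in the scene. Friction and masses are not known exactly. Their poses are not given: they have to be found in the camera images.
- pot1_c (a point): A small round lidded pudding pot: white ceramic, 48 mm across, 52 mm tall with its flat wooden lid, about 140 g. This point is its centre, half-way up (26 mm above its foot); z points up through the lid. Two to four pots are there; a missing one reads None.
- pot2_c (a point): A small round lidded pudding pot: white ceramic, 48 mm across, 52 mm tall with its flat wooden lid, about 140 g. This point is its centre, half-way up (26 mm above its foot); z points up through the lid. Two to four pots are there; a missing one reads None.
- pot3_c (a point): A small round lidded pudding pot: white ceramic, 48 mm across, 52 mm tall with its flat wooden lid, about 140 g. This point is its centre, half-way up (26 mm above its foot); z points up through the lid. Two to four pots are there; a missing one reads None.
- pot4_c (a point): A small round lidded pudding pot: white ceramic, 48 mm across, 52 mm tall with its flat wooden lid, about 140 g. This point is its centre, half-way up (26 mm above its foot); z points up through the lid. Two to four pots are there; a missing one reads None.
- carton_rim (a point): The open cardboard carton, fixed on the plate of the low food warmer: outside 126 mm (its x) by 222 mm (its y), 66 mm deep outside, walls and floor 4 mm thick. This point is the centre of its mouth, level with the rim, 91 mm above the counter; the inner floor lies 62 mm below it. Axes: x away from the robot (long flap 'back' on the +x side, 'front' on the -x side), y to the robot's left (short end flaps 'left' at +y and 'right' at -y), z up. It is turned by up to 0.2 rad.
- flap_left (a joint): Hinge of the cardboard flap on the carton's +y end (short end flap), a panel 62 mm from hinge to free edge, 116 mm wide, 4 mm thick. rad: 0 = folded flat shut over the mouth (a stop), pi/2 = standing straight up, up to 2.5 = leaning outward; it starts leaning outward at 1.75 to 2.25. Hinge line at y = +111 mm in the carton's frame, 1 mm above the rim. It is light and stays where it is left (about 0.5 N at the free edge moves it).
- flap_left_edge (a point): Middle of the free edge of flap_left.
- flap_right (a joint): Hinge of the cardboard flap on the carton's -y end (short end flap), a panel 62 mm from hinge to free edge, 116 mm wide, 4 mm thick. rad: 0 = folded flat shut over the mouth (a stop), pi/2 = standing straight up, up to 2.5 = leaning outward; it starts leaning outward at 1.75 to 2.25. Hinge line at y = -111 mm in the carton's frame, 1 mm above the rim. It is light and stays where it is left (about 0.5 N at the free edge moves it).
- flap_right_edge (a point): Middle of the free edge of flap_right.
- flap_front (a joint): Hinge of the cardboard flap on the carton's -x side (long flap), a panel 61 mm from hinge to free edge, 220 mm wide, 4 mm thick. rad: 0 = folded flat shut over the mouth (a stop), pi/2 = standing straight up, up to 2.5 = leaning outward; it starts leaning outward at 1.75 to 2.25. Hinge line at x = -63 mm in the carton's frame, 6 mm above the rim. It is light and stays where it is left (about 0.5 N at the free edge moves it).
- flap_front_edge (a point): Middle of the free edge of flap_front.
- flap_back (a joint): Hinge of the cardboard flap on the carton's +x side (long flap), a panel 61 mm from hinge to free edge, 220 mm wide, 4 mm thick. rad: 0 = folded flat shut over the mouth (a stop), pi/2 = standing straight up, up to 2.5 = leaning outward; it starts leaning outward at 1.75 to 2.25. Hinge line at x = +63 mm in the carton's frame, 6 mm above the rim. It is light and stays where it is left (about 0.5 N at the free edge moves it).
- flap_back_edge (a point): Middle of the free edge of flap_back.
- wheel (a joint): Black knurled thumbwheel, 52 mm diameter, 20 mm wide, axle along the carton's y, in the control box beside the carton's +y end. rad: 0 = off, growing as the top of its rim is rolled away from the robot (to the carton's +x). A rest (click) every 0.524 rad = 13.6 mm of rim, clicks 0 to 6; let go, it springs to the nearest rest. Starts within 0.15 rad of click 0 or 1. Fourth click = 2.094.
- wheel_top (a point): Top of the thumbwheel's rim when not pressed (74 mm above the counter); axes as the carton's. The wheel gives downward on a spring by up to 6 mm: 1.4 N to start it, then 0.7 N per mm. A tangential pull of about 1 N on the grippy rim turns it. The cheek discs beside it are 10 mm lower, the box top 28 mm lower.
- wheel_bar (a point): The raised pale bar across the wheel's rim; turns with the wheel. Off: 60 degrees from the top on the robot's side; at the fourth click: 60 degrees beyond the top, level with the pale tick on the cheeks.
- flask_c (a point): Bystander: steel vacuum flask, 68 mm across, 195 mm tall; its centre.
- bowl_c (a point): Bystander: steel bowl, 130 mm across, 50 mm tall; its centre.
- squeeze_c (a point): Bystander: plastic squeeze bottle, 52 mm across, 150 mm tall; its centre.
Not all that is in view belongs to the job. What is shaped like the part that bears pot3_c but pink or red is not meant.

How it is judged (in metres and radians):
On the way, in this order (a step that is already met when the one before it is completed fails the run):
1. all the pots stand upright in the carton, let go, with the flaps still open (x of pot1_c in the frame of carton_rim between -0.06 and 0.06 m and y of pot1_c in the frame of carton_rim between -0.108 and 0.108 m and z of pot1_c in the frame of carton_rim between -0.042 and -0.027 m and angle between each of pot1_c, pot2_c, pot3_c, pot4_c's own z axis and vertical below 0.2 rad and x of pot2_c in the frame of carton_rim between -0.06 and 0.06 m and y of pot2_c in the frame of carton_rim between -0.108 and 0.108 m and z of pot2_c in the frame of carton_rim between -0.042 and -0.027 m and x of pot3_c in the frame of carton_rim between -0.06 and 0.06 m and y of pot3_c in the frame of carton_rim between -0.108 and 0.108 m and z of pot3_c in the frame of carton_rim between -0.042 and -0.027 m and x of pot4_c in the frame of carton_rim between -0.06 and 0.06 m and y of pot4_c in the frame of carton_rim between -0.108 and 0.108 m and z of pot4_c in the frame of carton_rim between -0.042 and -0.027 m and contact force between the fingers and pot1 below 0.1 N and contact force between the fingers and pot2 below 0.1 N and contact force between the fingers and pot3 below 0.1 N and contact force between the fingers and pot4 below 0.1 N and value of joint each of flap_left, flap_right, flap_front, flap_back above 0.7 rad), for 0.2 s.
2. both short end flaps are folded down while both long flaps are still open (value of joint each of flap_left, flap_right below 0.2 rad and value of joint each of flap_front, flap_back above 0.7 rad), for 0.2 s.
3. both long flaps are folded down over the end flaps (value of joint each of flap_left, flap_right, flap_front, flap_back below 0.2 rad), for 0.2 s.
4. the thumbwheel is at its fourth click, the carton still shut (all of step 3 and value of joint wheel between 1.8944 and 2.2944 rad), for 0.3 s.
At the end, for the whole second after the job is handed in: Every pot that is there stands upright (within 0.2 rad) and at rest on the carton's floor, all four flaps are within 0.2 rad of flat shut, and the thumbwheel rests at its fourth click (2.094 rad, within 0.2 rad) (all of step 4 and x of pot1_c in the frame of carton_rim between -0.06 and 0.06 m and y of pot1_c in the frame of carton_rim between -0.108 and 0.108 m and z of pot1_c in the frame of carton_rim between -0.042 and -0.027 m and angle between each of pot1_c, pot2_c, pot3_c, pot4_c's own z axis and vertical below 0.2 rad and x of pot2_c in the frame of carton_rim between -0.06 and 0.06 m and y of pot2_c in the frame of carton_rim between -0.108 and 0.108 m and z of pot2_c in the frame of carton_rim between -0.042 and -0.027 m and x of pot3_c in the frame of carton_rim between -0.06 and 0.06 m and y of pot3_c in the frame of carton_rim between -0.108 and 0.108 m and z of pot3_c in the frame of carton_rim between -0.042 and -0.027 m and x of pot4_c in the frame of carton_rim between -0.06 and 0.06 m and y of pot4_c in the frame of carton_rim between -0.108 and 0.108 m and z of pot4_c in the frame of carton_rim between -0.042 and -0.027 m and linear speed of each of pot1, pot2, pot3, pot4 below 0.02 m/s); the robot touches nothing.
It fails at once if the flask is moved by more than 30 mm (distance of flask_c from where it was at the start of the episode above 0.03 m).
It fails at once if the bowl is moved by more than 30 mm (distance of bowl_c from where it was at the start of the episode above 0.03 m).
It fails at once if the squeeze bottle is moved by more than 30 mm (distance of squeeze_c from where it was at the start of the episode above 0.03 m).
Of pot1, pot2, pot3, pot4 only 2 to 4 are there at a start; the rules pass over those that are not, and their reading is None.
At some moment in a run one of pot1, pot2, pot3, pot4 may be knocked a few centimetres aside while the robot is not near it.
It also fails if it takes over 210 s, if anything falls off the work surface, if the arm or the gripper's body presses on something with over 40 N, if the wrist force passes 120 N, or if a joint passes its speed limit or range.

ROBOT

A 7-joint arm with a two-finger parallel gripper is mounted at the origin on the work surface. World frame = base frame: x ahead of the robot, y to its left, z up, the work surface at z = 0. Lengths are in mm, angles in rad, forces in N, time in s.
With the tool pointing down it reaches from about 350 to 775 mm from the base axis. Payload 3.1 kg.
Tool frame: the origin (TCP) lies at the very end of the fingers, on their centre line; the grasp point (between the pads) lies 19 mm behind it (r.hold_point_z is the distance from the TCP to the grasp point, in mm); z points along the fingers, y is the direction in which the jaws open and shut (so a half turn about z gives the same grasp; the last joint's range is limited). The gripper opens to 85 mm and grips with 20 to 120 N. Pads are 22 mm wide; open, the fingers measure 114 mm over their backs; the gripper's body (76 mm by 85 mm) begins 54 mm behind the grasp point. The pads swing forward as they close: fully open they stand 13 mm farther back than shut.
Start: joints at [1.085, 0.311, 0.014, 1.512, -0.004, 1.319, -0.027], TCP at [236.189, -496.722, 196.304] pointing down, gripper open.
Joint ranges: [-2.7, 2.7], [-0.3, 1.91], [-1.27, 1.3], [0.12, 2.57], [-1.44, 4.58], [0.2, 2.03], [-3.05, 3.05]. Speed limits (rad/s): [2.79, 2.79, 3.14, 3.14, 3.14, 3.14, 3.14].

INTERFACE

Orientations are given as a unit quaternion [w, x, y, z].
In Python, from plant import r, imaging, job gives the robot as it stands.
- The arm moves only by the tool arm_command, never from a script. Its argument "motion" is a list of rows, each a list of 2 entries, a list of its own where there are three numbers: the shift along the tool's x, y, z in cm, then the turn about the tool's z in degrees. In form: [[[tx, ty, tz], yaw], ...]. A call has 1 to 10 rows; each row shifts and turns the commanded pose from where the row before left it, along the tool's axes as they then stand; what a row does not reach is not made up. A row lasts 1/10 s, in which the tool goes at most 50 mm and 8.59 degrees, less where a joint would pass 70% of its speed; a pose out of reach is approached as far as the arm can. A call is refused whole if a number of a shift passes 5 or a number of a turn 8.59, either way. A call with a gripper value outside its range is refused whole. "claw" is the closure, from -1 (fully open) to 1 (shut), so that 0 is half open, set as the call begins (left out, the last holds). The fingers move at their own pace and stop on an object; "newtons" is the grip in N (left out, the last holds). Time passes only in rows, so rows that do not move let the fingers close. It gives the time, the measured TCP pose, the force and the opening at its end, in the units of the state.
- r.sense(): the state, without advancing time (a new reading comes with each control period).
- imaging.camera(name): name is "scene" or "top" or "wrist"; returns a dict with "pixels" (384x512x3 uint8, blue, green, red), "mtx" (3x3 intrinsics, pixels), "T" (4x4, takes a point from camera to world coordinates); the wrist camera has in their place "tool_from_camera" (4x4, takes a point from camera to tool coordinates, whose origin is the TCP and whose axes are the flange's). Camera axes: x right, y down, z forward; pixel columns grow to the right and rows downward; lengths in mm; the calibration is good to about 2 mm. The wrist camera is an equidistant fisheye: a pixel r from the principal point sees the ray r / f radians off the axis. A picture is of the moment at which its call begins: read the wrist's pose just before it. There is no depth.
- job.sign_off(): hands the job in, once; it reports no verdict.
The state is a dict: "t": time; "joint_pos": joint angles; "qd": joint speeds; "joint_efforts": joint torques, N m; "position": TCP position; "eef_rot": TCP orientation; "contact_force": force on the tool from outside, world axes, zero at the start; "wrist_torque": the same for the moment, N m; "grip_width": finger opening in mm.
Only numpy, scipy, OpenCV 4.12 (cv2) and the standard library are available. Lean on these libraries where they do the work, as an engineer would, in place of code of your own. Each camera call takes 0.05 s, during which the arm holds its last target. There are 200 camera calls.

## Working session

There is one attempt and no reset: what is moved stays moved. The work goes in short steps, Python scripts to look and compute and a tool call to move; the robot and the scene stay as the last step left them, time stands still between calls to the robot, and variables do not carry over. Pictures are saved under pics/ and viewed, about 12 in all and at most 16, crops included, and the job is handed in when it is done.

Besides the shell and the picture viewer there is one more tool, called after "Emit:" in YAML: its name, and indented under it one key for each argument. arm_command: Moves the arm, as the interface text tells. Its arguments: {"type":"object","properties":{"motion":{"type":"array","items":{"type":"array"}},"claw":{"type":"number"},"newtons":{"type":"number"}},"required":["motion"]}

```bash
mkdir -p pics; ls
python3 - <<'E'
from plant import r, imaging, job
import cv2,numpy as np
print(r.sense())
for n in ("scene","top"):
    c=imaging.camera(n); cv2.imwrite(f"pics/{n}0.png",c["pixels"]); print(n,c["mtx"],c["T"])
c=imaging.camera("wrist");print(c["mtx"],c["tool_from_camera"])
E
```

```text
pics
{'t': 0.0, 'joint_pos': array([ 1.08528518,  0.31175106,  0.01396474,  1.51305427, -0.00443232,
        1.31920415, -0.02719754]), 'qd': array([ 0.00011249, -0.00036249,  0.00044678,  0.00138269, -0.00040905,
       -0.0003648 , -0.00190265]), 'joint_efforts': array([-9.38908215e-05, -3.79913342e+01,  1.46060321e-01, -2.30593854e+01,
        1.23283835e-02,  1.37299468e-02, -2.01997437e-05]), 'position': array([ 235.84359678, -495.96568446,  195.20829563]), 'eef_rot': array([-1.15700647e-03,  9.75468442e-01,  2.20136085e-01, -2.90817967e-04]), 'contact_force': array([ 0.32510113, -0.44083557, -0.04885077]), 'wrist_torque': array([0.00489901, 0.03047747, 0.00899787]), 'grip_width': 85.42121361112025}
scene [[367.35309879   0.         256.0087031 ]
 [  0.         367.35309879 190.54873178]
 [  0.           0.           1.        ]] [[-8.66535003e-01  2.78132454e-01 -4.14438688e-01  1.09955328e+03]
 [ 4.99009798e-01  4.65620289e-01 -7.30880953e-01  8.68354082e+02]
 [-1.03106510e-02 -8.40142895e-01 -5.42267098e-01  7.28583253e+02]
 [ 0.00000000e+00  0.00000000e+00  0.00000000e+00  1.00000000e+00]]
top [[398.42484946   0.         255.03958819]
 [  0.         398.42484946 188.85035818]
 [  0.           0.           1.        ]] [[ 2.34525405e-02 -9.78497877e-01  2.04919212e-01  4.04958056e+02]
 [-9.99722802e-01 -2.25295062e-02  6.83667213e-03  9.53716923e+00]
 [-2.07294050e-03 -2.05022746e-01 -9.78755014e-01  1.10164176e+03]
 [ 0.00000000e+00  0.00000000e+00  0.00000000e+00  1.00000000e+00]]
[[297.31863964   0.         256.84430974]
 [  0.         297.31863964 194.41859869]
 [  0.           0.           1.        ]] [[-4.71396039e-05 -9.60520427e-01 -2.78209467e-01  7.12478538e+01]
 [ 9.99999956e-01 -1.26842410e-04  2.68485200e-04 -1.62506730e-01]
 [-2.93174278e-04 -2.78209442e-01  9.60520391e-01 -1.77001744e+02]
 [ 0.00000000e+00  0.00000000e+00  0.00000000e+00  1.00000000e+00]]
```

View pics/scene0.png

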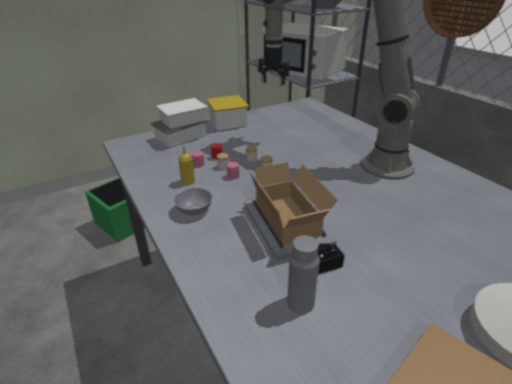

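View pics/top0.png

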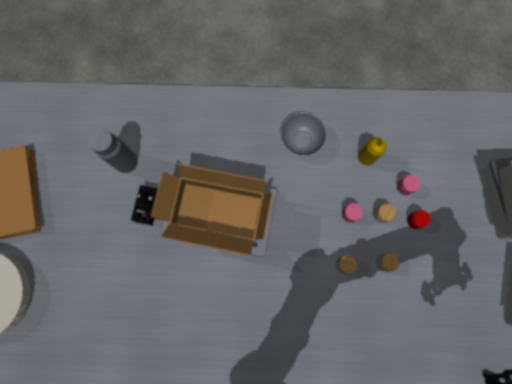

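Three wooden-lidded pots in the top view at about (386,212), (347,264) and (389,262); pink and red lookalikes at (353,212), (409,184), (420,219). The carton is around (218,208), the wheel box at (145,205), the flask at (115,150), the bowl at (303,133) and the bottle at (373,151). I'll enlarge to measure.

```bash
cat > h.py <<'E'
from plant import r, imaging, job
import cv2,numpy as np
from scipy.spatial.transform import Rotation as R
def cam(n):
    s=r.sense(); c=imaging.camera(n); c["n"]=n
    if n=="wrist":
        q=s["eef_rot"]; T=np.eye(4); T[:3,:3]=R.from_quat([q[1],q[2],q[3],q[0]]).as_matrix(); T[:3,3]=s["position"]
        c["T"]=T@c["tool_from_camera"]
    return c
def ray(c,u,v):
    K=c["mtx"]; p=np.array([(u-K[0,2])/K[0,0],(v-K[1,2])/K[1,1]])
    if c["n"]=="wrist":
        a=np.linalg.norm(p); d=np.r_[p/a*np.sin(a) if a>1e-9 else p,np.cos(a)]
    else: d=np.r_[p,1]
    return c["T"][:3,3], c["T"][:3,:3]@d
def at(c,u,v,z):
    o,d=ray(c,u,v); return o+d*(z-o[2])/d[2]
def proj(c,P):
    P=np.atleast_2d(P); X=(P-c["T"][:3,3])@c["T"][:3,:3]; K=c["mtx"]
    if c["n"]=="wrist":
        n=np.linalg.norm(X[:,:2],axis=1); a=np.arctan2(n,X[:,2]); p=X[:,:2]/n[:,None]*a[:,None]
    else: p=X[:,:2]/X[:,2:]
    return p*K[0,0]+K[:2,2]
def state():
    s=r.sense(); q=s["eef_rot"]; M=R.from_quat([q[1],q[2],q[3],q[0]]).as_matrix()
    return s,s["position"],M
def go(target,dyaw=0):
    "print tool-frame shift in cm to reach world target"
    s,p,M=state(); d=M.T@(np.array(target)-p)/10
    print("t",round(s["t"],2),"pos",p.round(1),"tool y dir",M[:,1].round(3),"z",M[:,2].round(3),"shift cm",d.round(2))
E
python3 - <<'E'
from h import *
c=cam("top"); im=c["pixels"]
hsv=cv2.cvtColor(im,cv2.COLOR_BGR2HSV)
for (u,v) in [(386,212),(347,264),(389,262)]:
    print((u,v),at(c,u,v,52).round(1), hsv[v,u])
a=cv2.resize(im[150:270,120:290],None,fx=4.5,fy=4.5,interpolation=cv2.INTER_CUBIC)
cv2.imwrite("pics/carton.png",a)
b=cv2.resize(im[170:280,330:440],None,fx=5,fy=5,interpolation=cv2.INTER_CUBIC)
cv2.imwrite("pics/pots.png",b)
go([500,-200,200])
E
```

```text
(386, 212) [ 569.9 -332.5   52. ] [ 18 137 158]
(347, 264) [ 431.5 -225.7   52. ] [ 18 145  93]
(389, 262) [ 439.2 -334.6   52. ] [ 18 143  96]
t 0.2 pos [ 236.  -496.3  195.6] tool y dir [ 0.429 -0.903 -0.001] z [-0.001  0.001 -1.   ] shift cm [ 36.57 -15.42  -0.42]
```

View pics/carton.png

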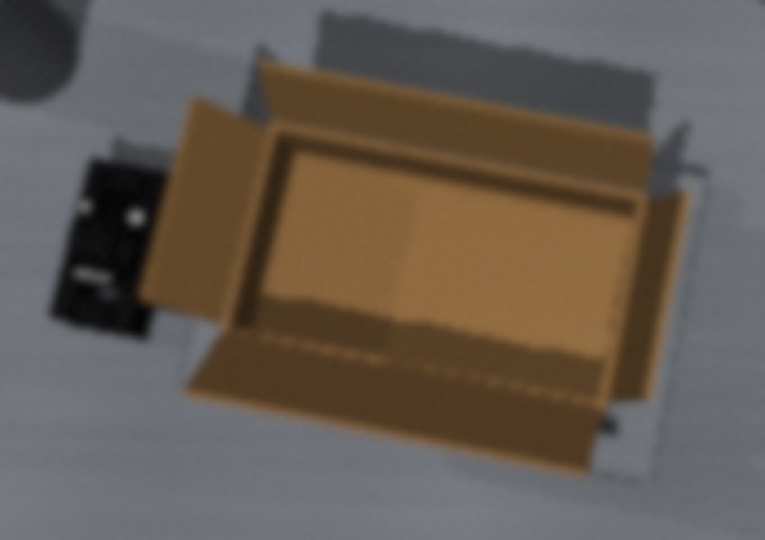

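View pics/pots.png

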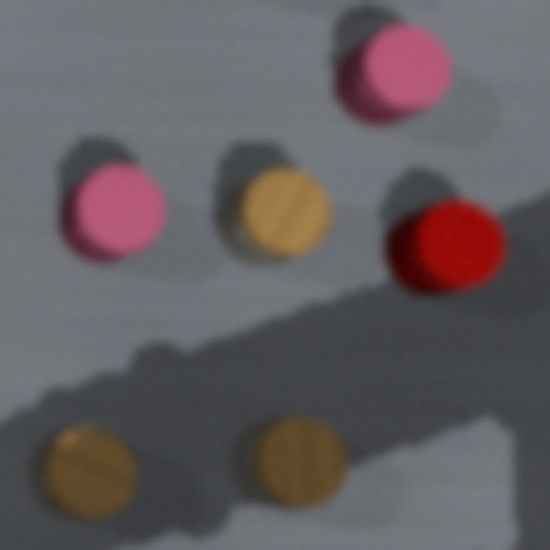

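Crop view: rim corners about (275,130), (645,188), (605,402), (225,328). The wheel ticks are at (85,207) and (135,217), and the bar is at (93,275), on the robot's side. The pot lids are at crop (287,212), (91,473) and (301,462).

```bash
cat >> h.py <<'E'
def fpts(p):
    "rim corners BL BR FR FL, then flap free-edge corners L(b,f) R(b,f) F(l,r) B(l,r), world"
    x,y,th,l,rr,f,b=p; s,c=np.sin,np.cos
    Q=[[63,111,0],[63,-111,0],[-63,-111,0],[-63,111,0],
     [58,111-62*c(l),1+62*s(l)],[-58,111-62*c(l),1+62*s(l)],[58,-111+62*c(rr),1+62*s(rr)],[-58,-111+62*c(rr),1+62*s(rr)],
     [-63+61*c(f),110,6+61*s(f)],[-63+61*c(f),-110,6+61*s(f)],[63-61*c(b),110,6+61*s(b)],[63-61*c(b),-110,6+61*s(b)]]
    return np.array(Q)@R.from_euler('z',th).as_matrix().T+[x,y,91]
E
python3 - <<'E'
from h import *
from scipy.optimize import least_squares
c=cam("top")
u=np.array([(275,130),(645,188),(605,402),(225,328),(193,98),(142,300),(688,195),(650,402),(187,392),(588,472),(262,62),(652,135)])/4.5+[120,150]
s=least_squares(lambda p:(proj(c,fpts(p))-u).ravel(),[500,100,-.15,2,2,2,2])
print(s.x.round(3)); print(((proj(c,fpts(s.x))-u)*4.5).round(1).tolist())
P=s.x; Rz=R.from_euler('z',P[2]).as_matrix()
for n,uv,z in [("tickR",(135,217),64-10),("tickL",(85,207),54),("bar",(93,275),64),("mid",(110,212),54)]:
    w=at(c,uv[0]/4.5+120,uv[1]/4.5+150,z); print(n,w.round(1),(Rz.T@(w-[P[0],P[1],91])).round(1))
for a in [(287,212),(91,473),(301,462)]: print(at(c,a[0]/5+330,a[1]/5+170,52).round(1))
for a in [(353,212),(409,184),(420,219)]: print('pink',at(c,*a,52).round(1))
for n,a,z in [('flask',(104,143),195),('bowl',(303,133),50),('bottle',(376,147),150)]: print(n,at(c,*a,z).round(1))
E
```

```text
[ 5.63106e+02  1.13165e+02 -1.68000e-01  2.13600e+00  1.95000e+00
  2.24300e+00  1.88600e+00]
[[-3.2, -8.8], [3.0, 4.7], [1.2, 7.1], [-4.1, 5.9], [0.0, -2.0], [-0.1, 1.4], [2.1, -6.7], [0.3, -2.5], [-2.5, 0.2], [2.3, 0.0], [-2.3, -0.8], [3.0, 0.7]]
tickR [592.2 297.1  54. ] [ -2.1 186.3 -37. ]
tickL [597.6 327.4  54. ] [ -1.9 217.  -37. ]
bar [555.4 316.3  64. ] [-41.6 199.  -27. ]
mid [594.9 312.3  54. ] [ -2.  201.6 -37. ]
[ 568.9 -336.2   52. ]
[ 430.1 -228.8   52. ]
[ 438.2 -337.6   52. ]
pink [ 567.9 -244.9   52. ]
pink [ 647.6 -397.8   52. ]
pink [ 553.2 -421.6   52. ]
flask [698.2 378.5 195. ]
bowl [ 786.7 -112.6   50. ]
bottle [ 717.7 -282.9  150. ]
```

Emit:
arm_command:
  motion:
    - [[4.2, -0.9, 0], 0]
    - [[4.2, -0.9, 0], 0]
    - [[4.2, -0.9, 0], 0]
    - [[4.2, -0.9, 0], 0]
    - [[4.2, -0.9, 0], 0]
    - [[4.0, -1.0, 0], 0]
    - [[0, 0, 0], -7.9]
    - [[0, 0, 0], -7.9]
    - [[0, 0, 0], -7.9]
    - [[0, 0, 0], -7.9]
  claw: -1
  newtons: 30

```text
t: 1.25
position: [438.3, -339.5, 196.1]
eef_rot: [-0.0, 0.877, 0.48, -0.0]
contact_force: [0.3, 1.0, -0.4]
grip_width: 85.6
```

Emit:
arm_command:
  motion:
    - [[0, 0, 0], -7.9]
    - [[0, 0, 0], -7.9]
    - [[0, 0, 0], -7.6]
    - [[0, 0, 0], 0]
    - [[0, 0, 0], 0]

```text
t: 1.75
position: [438.2, -339.7, 196.1]
eef_rot: [-0.0, 0.765, 0.645, -0.0]
contact_force: [0.1, -0.3, 0.2]
grip_width: 85.8
```

Run:
```python
from h import *
go([438,-338,200])
c=cam("top")
# lid blobs in HSV brownish
def lids(c):
    h=cv2.cvtColor(c["pixels"],cv2.COLOR_BGR2HSV); m=cv2.inRange(h,(13,100,50),(23,190,255)); m[:,:300]=0
    n,_,st,ce=cv2.connectedComponentsWithStats(m)
    for i in range(1,n):
        if st[i,4]>60: print(st[i,4],ce[i].round(1),at(c,*ce[i],52).round(1))
lids(c)
w=cam("wrist"); cv2.imwrite("pics/w1.png",w["pixels"])
print(proj(w,[[438,-338,52],[430,-229,52],[569,-336,52]]).round(1))
```

```text
t 1.75 pos [ 438.2 -339.7  196.1] tool y dir [ 0.986 -0.169 -0.   ] z [-0.  0. -1.] shift cm [ 0.17 -0.05 -0.39]
221 [386.1 211.9] [ 570.2 -332.8   52. ]
252 [389.3 261.8] [ 439.6 -335.4   52. ]
252 [347.3 264. ] [ 431.5 -226.5   52. ]
[[255.9 173.8]
 [231.1  77. ]
 [368.7 154.2]]
```

View pics/w1.png

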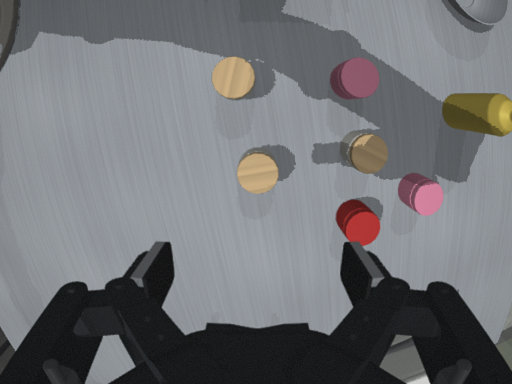

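The wrist view agrees with the top camera: the pots are at (258,173), (233,77) and (368,153), close to the predictions. Grasping the pot below.

Emit:
arm_command:
  motion:
    - [[0.2, 0.1, 4], 0]
    - [[0, 0, 4], 0]
    - [[0, 0, 4], 0]
    - [[0, 0, 4], 0]
    - [[0, 0, 2], 0]
    - [[0, 0, 0], 0]
    - [[0, 0, 0], 0]

```text
t: 2.55
position: [440.1, -338.1, 16.8]
eef_rot: [0.0, 0.764, 0.645, 0.0]
contact_force: [0.1, -0.5, 0.7]
grip_width: 85.4
```

Emit:
arm_command:
  motion:
    - [[0, 0, 0], 0]
    - [[0, 0, 0], 0]
    - [[0, 0, 0], 0]
    - [[0, 0, 0], 0]
    - [[0, 0, 0], 0]
    - [[0, 0, 0], 0]
    - [[0, 0, 0], 0]
    - [[0, 0, 0], 0]
  claw: 1
  newtons: 30

```text
t: 3.35
position: [432.4, -337.7, 19.0]
eef_rot: [-0.005, 0.764, 0.645, -0.004]
contact_force: [-15.3, 5.5, 26.1]
grip_width: 0.1
```

Emit:
arm_command:
  motion:
    - [[0, 0, -4], 0]
    - [[0, 0, -4], 0]
    - [[0, 0, -4], 0]
    - [[0, 0, -4], 0]
    - [[0, 0, -4], 0]
    - [[0, 0, 0], 0]

```text
t: 3.95
position: [443.4, -340.1, 223.4]
eef_rot: [0.007, 0.764, 0.646, 0.002]
contact_force: [0.6, 0.0, -0.1]
grip_width: 0.0
```

Run:
```python
from h import *
P=[563.1,113.2]; Rz=R.from_euler('z',-.168).as_matrix()
for y in (-60,0,60): print((Rz@[0,y,0])[:2]+P)
go([*((Rz@[0,60,0])[:2]+P),216])
```

```text
[553.06734945  54.04473039]
[563.1 113.2]
[573.13265055 172.35526961]
t 3.95 pos [ 443.4 -340.1  223.4] tool y dir [ 0.986 -0.166  0.013] z [ 0.011 -0.008 -1.   ] shift cm [52.69  4.26  0.46]
```

The fingers closed on nothing, so I need to look.

Emit:
arm_command:
  motion:
    - [[-4, 0, 0], 0]
    - [[-4, 0, 0], 0]
    - [[-2, 0, 0], 0]
    - [[0, 0, 0], 0]
    - [[0, 0, 0], 0]
    - [[0, 0, 0], 0]
  claw: -1

```text
t: 4.55
position: [424.0, -434.5, 216.1]
eef_rot: [-0.0, 0.763, 0.647, 0.001]
contact_force: [-1.1, 0.6, 0.1]
grip_width: 84.7
```

Run:
```python
from h import *
go([0,0,0])
w=cam("wrist"); t=cam("top"); cv2.imwrite("pics/w2.png",np.vstack([w["pixels"][:260],t["pixels"][130:310]]))
print(proj(w,[[438,-338,52],[430,-229,52],[569,-336,52]]).round(1))
```

```text
t 4.55 pos [ 424.  -434.5  216.1] tool y dir [ 0.987 -0.164  0.   ] z [ 0.     0.002 -1.   ] shift cm [ 35.89 -48.94  21.66]
[[254.5  87.8]
 [232.2   0.9]
 [364.3  73. ]]
```

View pics/w2.png

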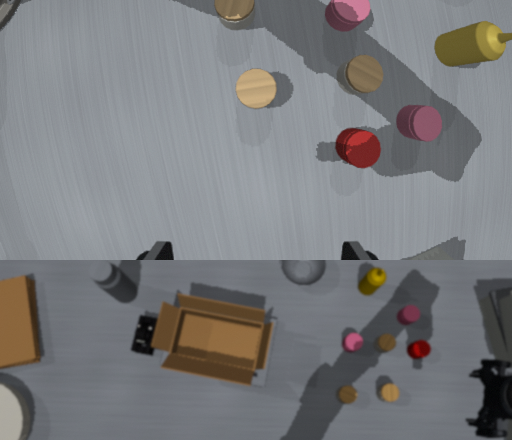

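The pot still stands where it was (wrist 256,88), so the fingers closed above it and pressed on the lid. I'll find the real fingertip height by touching bare counter with the gripper shut.

Emit:
arm_command:
  motion:
    - [[0, 0, 4], 0]
    - [[0, 0, 4], 0]
    - [[0, 0, 4], 0]
    - [[0, 0, 4], 0]
    - [[0, 0, 2], 0]
    - [[0, 0, 0.5], 0]
    - [[0, 0, 0.5], 0]
    - [[0, 0, 0.5], 0]
    - [[0, 0, 0], 0]
  claw: 1

```text
t: 5.55
position: [423.7, -436.8, 22.2]
eef_rot: [0.001, 0.764, 0.646, 0.0]
contact_force: [0.4, 0.4, 0.1]
grip_width: -0.2
```

Run:
```python
from h import *
go([424,-434,5]); print(r.hold_point_z, r.sense()["contact_force"], [a for a in dir(r) if a[0]!='_'])
w=cam("wrist"); s=cam("scene"); 
print(proj(s,[state()[1]]), proj(w,[state()[1]]))
a=s["pixels"][20:180,130:330]
cv2.imwrite("pics/w3.png",np.vstack([w["pixels"][130:384],cv2.resize(a,None,fx=2.56,fy=2.0)]))
```

```text
t 5.55 pos [ 423.7 -436.8   22.2] tool y dir [ 0.986 -0.166  0.001] z [ 0.001 -0.001 -1.   ] shift cm [ 0.29 -0.02  1.72]
18.700000000000003 [0.41326323 0.40613944 0.13011837] ['MotionError', 'hold_point_z', 'sense']
[[242.70273635 144.52480573]] [[256.60447919 224.76403718]]
```

View pics/w3.png

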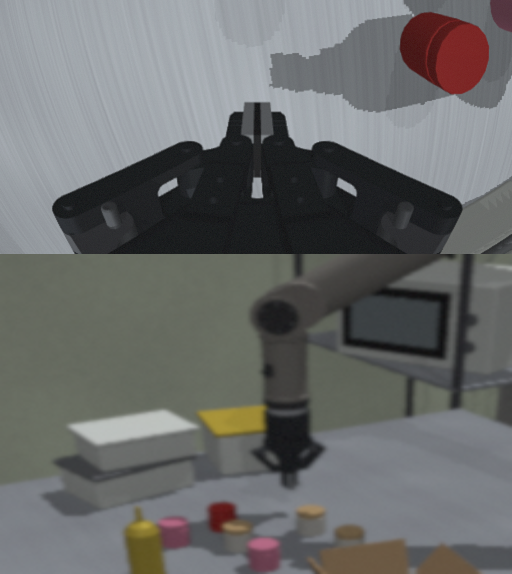

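Shut fingertips: wrist row about 232, and scene about (243,136), where the stated TCP projects to (243,144). The real tips look about 35 mm above the reported TCP. I'll confirm by touch.

Emit:
arm_command:
  motion:
    - [[0, 0, 0.5], 0]
    - [[0, 0, 0.5], 0]
    - [[0, 0, 0.5], 0]
    - [[0, 0, 0.5], 0]
    - [[0, 0, 0], 0]

```text
t: 6.15
position: [422.2, -435.8, 0.0]
eef_rot: [-0.001, 0.764, 0.646, -0.0]
contact_force: [0.0, 0.4, -0.2]
grip_width: 0.1
```

Emit:
arm_command:
  motion:
    - [[0, 0, 0.3], 0]
    - [[0, 0, 0.3], 0]
    - [[0, 0, 0.3], 0]
    - [[0, 0, 0], 0]

```text
t: 6.55
position: [422.7, -436.2, -8.2]
eef_rot: [-0.0, 0.764, 0.646, -0.0]
contact_force: [-1.0, 0.5, 0.8]
grip_width: -0.1
```

Emit:
arm_command:
  motion:
    - [[0, 0, 0.3], 0]
    - [[0, 0, 0.3], 0]
    - [[0, 0, 0], 0]

```text
t: 6.85
position: [422.7, -436.2, -14.3]
eef_rot: [-0.001, 0.764, 0.646, -0.0]
contact_force: [-1.0, 0.7, -0.0]
grip_width: -0.2
```

No contact at a reading of −14, so the offset is real. I'll go on gently.

Emit:
arm_command:
  motion:
    - [[0, 0, 0.3], 0]
    - [[0, 0, 0.3], 0]
    - [[0, 0, 0.3], 0]
    - [[0, 0, 0], 0]

```text
t: 7.25
position: [422.6, -436.1, -23.3]
eef_rot: [-0.001, 0.764, 0.646, -0.0]
contact_force: [-0.2, -0.1, 0.6]
grip_width: 0.2
```

Emit:
arm_command:
  motion:
    - [[0, 0, 0.2], 0]
    - [[0, 0, 0.2], 0]
    - [[0, 0, 0], 0]

```text
t: 7.55
position: [422.8, -436.4, -27.0]
eef_rot: [-0.0, 0.764, 0.646, -0.0]
contact_force: [-0.5, 0.4, -0.7]
grip_width: 0.1
```

Emit:
arm_command:
  motion:
    - [[0, 0, 0.2], 0]
    - [[0, 0, 0.2], 0]
    - [[0, 0, 0], 0]

```text
t: 7.85
position: [422.8, -436.3, -31.1]
eef_rot: [-0.0, 0.764, 0.646, -0.0]
contact_force: [0.2, -0.5, -0.3]
grip_width: 0.1
```

Emit:
arm_command:
  motion:
    - [[0, 0, 0.2], 0]
    - [[0, 0, 0], 0]

```text
t: 8.05
position: [422.9, -436.3, -33.0]
eef_rot: [-0.0, 0.764, 0.646, -0.0]
contact_force: [0.3, -0.6, -0.6]
grip_width: -0.3
```

Emit:
arm_command:
  motion:
    - [[0, 0, 0.2], 0]
    - [[0, 0, 0], 0]

```text
t: 8.25
position: [423.2, -436.6, -34.7]
eef_rot: [0.0, 0.764, 0.646, 0.0]
contact_force: [-0.2, 0.3, -0.3]
grip_width: 0.1
```

Emit:
arm_command:
  motion:
    - [[0, 0, 0.2], 0]
    - [[0, 0, 0], 0]

```text
t: 8.45
position: [423.2, -436.7, -34.8]
eef_rot: [0.0, 0.764, 0.646, -0.0]
contact_force: [-3.1, 1.6, 9.6]
grip_width: -0.2
```

Run:
```python
from h import *
go([0,0,0]); print(r.sense()["contact_force"])
w=cam("wrist"); s=cam("scene"); 
print(proj(s,[[423,-436,0]]), proj(w,[state()[1]]))
a=s["pixels"][110:190,190:300]
cv2.imwrite("pics/w4.png",cv2.resize(a,None,fx=6,fy=6,interpolation=cv2.INTER_CUBIC))
```

```text
t 8.45 pos [ 423.2 -436.7  -34.8] tool y dir [ 0.986 -0.166  0.   ] z [ 0.    -0.001 -1.   ] shift cm [ 36.02 -48.99  -3.51]
[-3.09076159  1.6374544   9.61255896]
[[243.12697453 149.18753354]] [[256.39778475 224.16047868]]
```

View pics/w4.png

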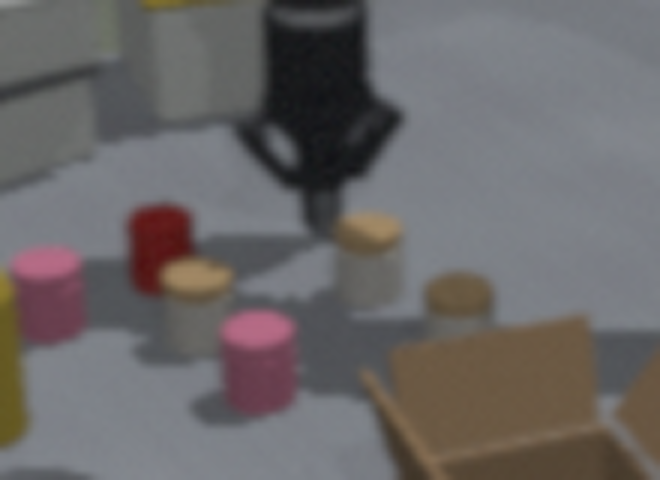

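Contact at a reading of −34.8, and the tip's scene pixel fits (423,−437,0). x and y are right, and the tips are 35 mm short of the stated TCP. So tip height = reading + 35. Retrying the grasp with that.

Emit:
arm_command:
  motion:
    - [[0, 0, -5], 0]
    - [[0, 0, -5], 0]
    - [[0, 0, -4], 0]
    - [[3.4, 0, 0], 0]
    - [[3.4, 0, 0], 0]
    - [[3.3, -0.1, 0], 0]
    - [[0, 0, 0], 0]
    - [[0, 0, 0], 0]
  claw: -1

```text
t: 9.35
position: [439.1, -335.9, 103.5]
eef_rot: [0.0, 0.763, 0.647, -0.0]
contact_force: [-0.6, -0.8, -1.0]
grip_width: 85.3
```

```bash
cat >> h.py <<'E'
def lids(c,zz=52,u0=300):
    h=cv2.cvtColor(c["pixels"],cv2.COLOR_BGR2HSV); m=cv2.inRange(h,(13,90,50),(23,190,255)); m[:,:u0]=0
    n,_,st,ce=cv2.connectedComponentsWithStats(m)
    for i in range(1,n):
        if st[i,4]>60: print("lid",st[i,4],ce[i].round(1),at(c,*ce[i],zz).round(1))
E
python3 - <<'E'
from h import *
go([439,-337,-20]); w=cam("wrist"); lids(w,52,0); lids(cam("top"))
E
```

```text
t 9.35 pos [ 439.1 -335.9  103.5] tool y dir [ 0.986 -0.164  0.   ] z [ 0. -0. -1.] shift cm [-0.1   0.   12.35]
lid 1108 [223.2  75.8] [ 430.6 -234.9   52. ]
lid 725 [250.7 206.4] [ 433.7 -340.4   52. ]
lid 236 [386.3 212.1] [ 569.8 -333.4   52. ]
lid 254 [389.4 262.1] [ 438.9 -335.6   52. ]
lid 251 [347.5 264. ] [ 431.5 -227.    52. ]
```

Emit:
arm_command:
  motion:
    - [[-0.1, 0, 4], 0]
    - [[0, 0, 4], 0]
    - [[0, 0, 3], 0]
    - [[0, 0, 1.3], 0]
    - [[0, 0, 0], 0]

```text
t: 9.95
position: [436.6, -337.9, -21.7]
eef_rot: [-0.002, 0.764, 0.645, -0.001]
contact_force: [-0.1, 0.1, 0.0]
grip_width: 85.4
```

Emit:
arm_command:
  motion:
    - [[0, 0, 0], 0]
    - [[0, 0, 0], 0]
    - [[0, 0, 0], 0]
    - [[0, 0, 0], 0]
    - [[0, 0, 0], 0]
    - [[0, 0, 0], 0]
    - [[0, 0, 0], 0]
  claw: 1
  newtons: 30

```text
t: 10.65
position: [440.1, -338.9, -17.7]
eef_rot: [0.002, 0.764, 0.646, 0.0]
contact_force: [-0.4, 0.9, 6.6]
grip_width: 47.1
```

Grasped (47.1 mm). Lifting.

Emit:
arm_command:
  motion:
    - [[0, 0, -3], 0]
    - [[0, 0, -5], 0]
    - [[0, 0, -5], 0]
    - [[0, 0, -5], 0]
    - [[0, 0, -2], 0]
    - [[0, 0, 0], 0]

```text
t: 11.25
position: [441.2, -339.2, 184.8]
eef_rot: [0.005, 0.764, 0.646, 0.001]
contact_force: [1.4, -0.4, -1.9]
grip_width: 46.8
```

Run:
```python
from h import *
go([573,172,180])
```

```text
t 11.25 pos [ 441.2 -339.2  184.8] tool y dir [ 0.986 -0.166  0.008] z [ 0.008 -0.006 -1.   ] shift cm [52.6   4.5   0.28]
```

Emit:
arm_command:
  motion:
    - [[4, 0.4, 0], 0]
    - [[4, 0.4, 0], 0]
    - [[4, 0.4, 0], 0]
    - [[4, 0.4, 0], 0]
    - [[4, 0.4, 0], 0]
    - [[4, 0.4, 0], 0]
    - [[4, 0.4, 0], 0]
    - [[4, 0.4, 0], 0]
    - [[4, 0.4, 0], 0]
    - [[4, 0.4, 0], 0]

```text
t: 12.25
position: [543.1, 51.3, 177.8]
eef_rot: [-0.001, 0.764, 0.646, -0.002]
contact_force: [0.2, -0.4, -1.9]
grip_width: 46.7
```

Emit:
arm_command:
  motion:
    - [[4, 0.2, 0], 0]
    - [[4, 0.2, 0], 0]
    - [[3, 0.1, 0], 0]
    - [[1.5, 0, 0], 0]
    - [[0, 0, 0], 0]
    - [[0, 0, 0], 0]
    - [[0, 0, 0], 0]

```text
t: 12.95
position: [570.6, 169.1, 179.8]
eef_rot: [0.001, 0.765, 0.644, -0.001]
contact_force: [0.8, -0.0, -1.9]
grip_width: 46.9
```

Run:
```python
from h import *
go([573,172,15])
w=cam("wrist"); cv2.imwrite("pics/w5.png",w["pixels"])
t=cam("top"); print(proj(w,fpts([563.1,113.2,-.168,2.136,1.95,2.243,1.886])).round(0).tolist()); lids(t)
```

```text
t 12.95 pos [570.6 169.1 179.8] tool y dir [ 0.985 -0.17  -0.   ] z [-0.001 -0.003 -1.   ] shift cm [ 0.37  0.19 16.48]
[[328.0, 130.0], [312.0, 326.0], [205.0, 326.0], [189.0, 130.0], [339.0, 90.0], [178.0, 90.0], [313.0, 376.0], [204.0, 376.0], [126.0, 139.0], [163.0, 355.0], [374.0, 139.0], [340.0, 363.0]]
lid 241 [386.2 211.9] [ 570.1 -333.2   52. ]
lid 261 [347.3 263.9] [ 431.9 -226.5   52. ]
```

View pics/w5.png

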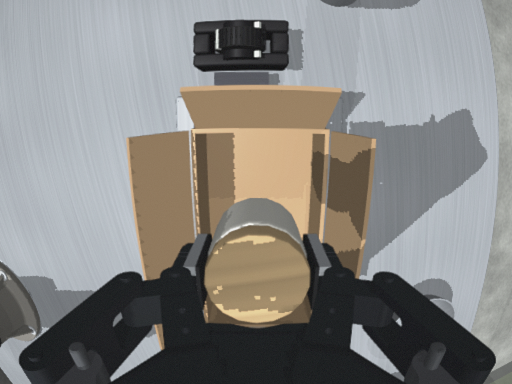

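The carton model matches the wrist view to 2–4 px (back-left rim corner predicted and seen at (328,130), left flap edge at row 90). The wheel box is at (241,45). Lowering.

Emit:
arm_command:
  motion:
    - [[0.4, 0.2, 3], 0]
    - [[0, 0, 4], 0]
    - [[0, 0, 4], 0]
    - [[0, 0, 3], 0]
    - [[0, 0, 1.5], 0]
    - [[0, 0, 0.8], 0]
    - [[0, 0, 0], 0]
    - [[0, 0, 0], 0]

```text
t: 13.85
position: [574.5, 176.6, 19.1]
eef_rot: [0.001, 0.764, 0.646, 0.002]
contact_force: [-0.2, -0.1, -1.0]
grip_width: 46.8
```

Emit:
arm_command:
  motion:
    - [[-0.3, 0, 0.4], 0]
    - [[0, 0, 0.3], 0]
    - [[0, 0, 0], 0]
    - [[0, 0, 0], 0]

```text
t: 14.25
position: [573.5, 172.8, 11.4]
eef_rot: [0.001, 0.764, 0.645, 0.001]
contact_force: [1.1, -1.1, 4.7]
grip_width: 46.9
```

Emit:
arm_command:
  motion:
    - [[0, 0, 0], 0]
    - [[0, 0, 0], 0]
    - [[0, 0, 0], 0]
    - [[0, 0, 0], 0]
    - [[0, 0, -2], 0]
    - [[0, 0, -4], 0]
    - [[0, 0, -5], 0]
    - [[0, 0, -4], 0]
    - [[0, 0, -3], 0]
    - [[0, 0, 0], 0]
  claw: -0.5

```text
t: 15.25
position: [575.2, 175.1, 195.9]
eef_rot: [0.002, 0.764, 0.646, 0.005]
contact_force: [0.4, 0.4, -0.1]
grip_width: 64.4
```

Emit:
arm_command:
  motion:
    - [[-4, 0, 0], 0]
    - [[-5, 0, 0], 0]
    - [[-5, 0, 0], 0]
    - [[-5, 0, 0], 0]
    - [[-5, 0, 0], 0]
    - [[-5, 0, 0], 0]
    - [[-5, 0, 0], 0]
    - [[-3, 0, 0], 0]
    - [[0, 0, 0], 0]
  claw: -1

```text
t: 16.15
position: [507.7, -199.3, 188.4]
eef_rot: [-0.0, 0.767, 0.641, -0.003]
contact_force: [0.1, 0.2, -0.1]
grip_width: 85.4
```

Run:
```python
from h import *
go([431.5,-228,100]); t=cam("top"); lids(t,52,300); print(proj(t,[[573,172,81]]))
```

```text
t 16.15 pos [ 507.7 -199.3  188.4] tool y dir [ 0.984 -0.178 -0.004] z [-0.004 -0.003 -1.   ] shift cm [-4.15 -6.96  8.88]
lid 251 [347.2 264.2] [ 431.  -226.3   52. ]
[[194.81929709 204.70482729]]
```

Emit:
arm_command:
  motion:
    - [[-2.1, -3.5, 3], 0]
    - [[-2, -3.5, 3], 0]
    - [[0, 0, 2], 0]
    - [[0, 0, 0], 0]
    - [[0, 0, 0], 0]

```text
t: 16.7
position: [437.1, -218.2, 111.1]
eef_rot: [-0.0, 0.763, 0.647, 0.001]
contact_force: [1.0, 0.1, 0.9]
grip_width: 85.8
```

Run:
```python
from h import *
go([430.5,-228,-21]); t=cam("top"); lids(t,52,300); w=cam("wrist"); lids(w,52,0)
```

```text
t 16.7 pos [ 437.1 -218.2  111.1] tool y dir [ 0.987 -0.163  0.001] z [ 0.001  0.001 -1.   ] shift cm [-1.09 -0.5  13.21]
lid 248 [386.4 212.1] [ 569.6 -333.5   52. ]
lid 202 [345.5 264.1] [ 431.1 -221.9   52. ]
lid 481 [242.  207.9] [ 424.9 -226.    52. ]
lid 221 [406.2 275.1] [ 576.4 -326.7   52. ]
```

Emit:
arm_command:
  motion:
    - [[-1.0, -0.6, 0], 0]
    - [[0, 0, 4], 0]
    - [[0, 0, 4], 0]
    - [[0, 0, 3.5], 0]
    - [[0, 0, 1.6], 0]
    - [[0, 0, 0], 0]

```text
t: 17.4
position: [426.3, -228.8, -22.0]
eef_rot: [-0.002, 0.764, 0.646, -0.001]
contact_force: [0.1, 0.2, -0.5]
grip_width: 85.4
```

Emit:
arm_command:
  motion:
    - [[0, 0, 0], 0]
    - [[0, 0, 0], 0]
    - [[0, 0, 0], 0]
    - [[0, 0, 0], 0]
    - [[0, 0, 0], 0]
    - [[0, 0, 0], 0]
    - [[0, 0, 0], 0]
  claw: 1

```text
t: 18.1
position: [430.1, -230.1, -18.2]
eef_rot: [0.002, 0.764, 0.646, 0.001]
contact_force: [0.6, -0.0, 6.5]
grip_width: 47.1
```

Emit:
arm_command:
  motion:
    - [[0, 0, -3], 0]
    - [[0, 0, -5], 0]
    - [[0, 0, -5], 0]
    - [[0, 0, -5], 0]
    - [[0, 0, -2], 0]
    - [[0, 0, 0], 0]

```text
t: 18.7
position: [430.8, -230.2, 184.0]
eef_rot: [0.004, 0.764, 0.646, 0.001]
contact_force: [-0.1, 0.0, -2.6]
grip_width: 47.2
```

Run:
```python
from h import *
go([563.5,113,180])
```

```text
t 18.7 pos [ 430.8 -230.2  184. ] tool y dir [ 0.986 -0.166  0.008] z [ 0.008 -0.005 -1.   ] shift cm [36.05  7.38  0.33]
```

Emit:
arm_command:
  motion:
    - [[4, 0.8, 0], 0]
    - [[4, 0.8, 0], 0]
    - [[4, 0.8, 0], 0]
    - [[4, 0.8, 0], 0]
    - [[4, 0.8, 0], 0]
    - [[4, 0.8, 0], 0]
    - [[4, 0.8, 0], 0]
    - [[4, 0.8, 0], 0]
    - [[4, 0.9, 0], 0]
    - [[0, 0, 0], 0]

```text
t: 19.7
position: [558.4, 122.9, 177.3]
eef_rot: [-0.004, 0.76, 0.65, 0.001]
contact_force: [-0.6, 1.0, -1.8]
grip_width: 46.8
```

Run:
```python
from h import *
go([563.5,113,12])
```

```text
t 19.7 pos [558.4 122.9 177.3] tool y dir [ 0.988 -0.155 -0.005] z [-0.004  0.007 -1.   ] shift cm [-1.    0.74 16.52]
```

Emit:
arm_command:
  motion:
    - [[0, 0, 0], 0]
    - [[0, 0, 0], 0]
    - [[0, 0, 0], 0]

```text
t: 20.0
position: [559.6, 111.4, 179.0]
eef_rot: [0.0, 0.765, 0.645, -0.001]
contact_force: [0.5, -0.2, -2.2]
grip_width: 46.8
```

Run:
```python
from h import *
go([563.5,113,12])
```

```text
t 20.0 pos [559.6 111.4 179. ] tool y dir [ 0.986 -0.169 -0.001] z [-0.002 -0.002 -1.   ] shift cm [ 0.26  0.38 16.7 ]
```

Emit:
arm_command:
  motion:
    - [[0.2, 0.4, 3], 0]
    - [[0, 0, 4], 0]
    - [[0, 0, 4], 0]
    - [[0, 0, 3], 0]
    - [[0, 0, 1.5], 0]
    - [[0, 0, 0.5], 0]
    - [[0, 0, 0.4], 0]
    - [[0, 0, 0.3], 0]
    - [[0, 0, 0], 0]
    - [[0, 0, 0], 0]

```text
t: 21.0
position: [565.2, 115.4, 13.9]
eef_rot: [0.001, 0.764, 0.646, 0.001]
contact_force: [-0.1, -0.3, -1.7]
grip_width: 47.0
```

Emit:
arm_command:
  motion:
    - [[0, 0, 0.3], 0]
    - [[0, 0, 0], 0]
    - [[0, 0, 0], 0]

```text
t: 21.3
position: [565.4, 115.5, 10.9]
eef_rot: [0.001, 0.764, 0.646, 0.001]
contact_force: [-0.8, -0.1, 3.1]
grip_width: 46.9
```

Emit:
arm_command:
  motion:
    - [[0, 0, 0], 0]
    - [[0, 0, 0], 0]
    - [[0, 0, 0], 0]
    - [[0, 0, 0], 0]
    - [[0, 0, -2], 0]
    - [[0, 0, -4], 0]
    - [[0, 0, -5], 0]
    - [[0, 0, -4], 0]
    - [[0, 0, -3], 0]
    - [[0, 0, 0], 0]
  claw: -0.5

```text
t: 22.3
position: [568.5, 116.2, 195.7]
eef_rot: [0.003, 0.764, 0.645, 0.005]
contact_force: [1.6, -0.1, 1.1]
grip_width: 64.5
```

Emit:
arm_command:
  motion:
    - [[-4, 0, 0], 0]
    - [[-5, 0, 0], 0]
    - [[-5, 0, 0], 0]
    - [[-5, 0, 0], 0]
    - [[-5, 0, 0], 0]
    - [[-5, 0, 0], 0]
    - [[-5, 0, 0], 0]
    - [[-5, 0, 0], 0]
    - [[-3, 0, 0], 0]
    - [[0, 0, 0], 0]
  claw: -1

```text
t: 23.3
position: [490.9, -307.4, 187.9]
eef_rot: [0.0, 0.767, 0.641, -0.003]
contact_force: [-0.2, 0.7, -0.8]
grip_width: 85.6
```

Emit:
arm_command:
  motion:
    - [[0, 4, 0], 0]
    - [[0, 4, 0], 0]
    - [[0, 0, 0], 0]
    - [[0, 0, 0], 0]
    - [[0, 0, 0], 0]

```text
t: 23.8
position: [572.7, -312.0, 189.6]
eef_rot: [-0.0, 0.763, 0.646, -0.0]
contact_force: [-0.4, 0.1, 0.4]
grip_width: 85.2
```

Run:
```python
from h import *
go([569,-336,120]); t=cam("top"); lids(t,52,300); w=cam("wrist"); lids(w,52,0); cv2.imwrite("pics/w6.png",np.vstack([w["pixels"][:300],t["pixels"][130:280]]))
print(proj(t,[[573,172,81],[563,113,81]]))
```

```text
t 23.8 pos [ 572.7 -312.   189.6] tool y dir [ 0.986 -0.166 -0.001] z [-0.001 -0.    -1.   ] shift cm [-2.43  0.04  6.96]
lid 240 [386.3 211.9] [ 570.1 -333.3   52. ]
lid 422 [262.6 191.3] [ 576.5 -330.    52. ]
lid 182 [250.5 205.2] [ 560.6 -343.7   52. ]
[[194.81929709 204.70482729]
 [217.3563677  209.03316325]]
```

View pics/w6.png

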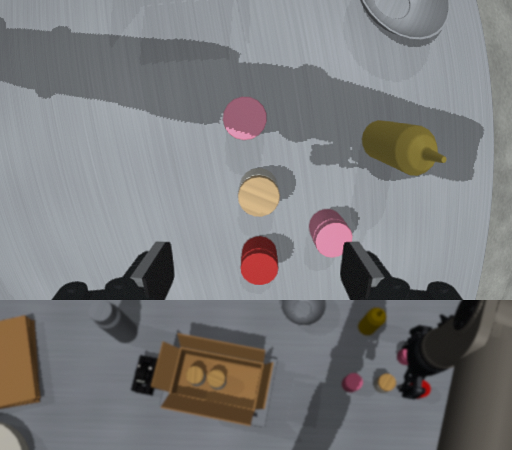

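The two placed pots stand in the carton (top at (195,375−170) and (216,377−170)). The third pot is at wrist (258,197), with clear finger space around it.

Emit:
arm_command:
  motion:
    - [[-2.4, -0.1, 0], 0]
    - [[0, 0, 5], 0]
    - [[0, 0, 4], 0]
    - [[0, 0, 0], 0]
    - [[0, 0, 0], 0]
    - [[0, 0, 0], 0]

```text
t: 24.5
position: [570.5, -336.7, 103.5]
eef_rot: [0.003, 0.764, 0.646, 0.001]
contact_force: [0.3, -0.4, 0.6]
grip_width: 85.4
```

Run:
```python
from h import *
go([569,-336,-21]); t=cam("top"); lids(t,52,300)
```

```text
t 24.5 pos [ 570.5 -336.7  103.5] tool y dir [ 0.986 -0.166  0.006] z [ 0.005 -0.003 -1.   ] shift cm [ 0.06 -0.23 12.45]
lid 235 [386.4 212.1] [ 569.7 -333.5   52. ]
```

Emit:
arm_command:
  motion:
    - [[0.1, 0, 4], 0]
    - [[0, 0, 4], 0]
    - [[0, 0, 3], 0]
    - [[0, 0, 1.3], 0]
    - [[0, 0, 0], 0]
    - [[0, 0, 0], 0]

```text
t: 25.15
position: [570.7, -335.8, -20.7]
eef_rot: [0.002, 0.764, 0.646, 0.001]
contact_force: [0.2, 0.2, -0.6]
grip_width: 85.4
```

Emit:
arm_command:
  motion:
    - [[0, 0, 0], 0]
    - [[0, 0, 0], 0]
    - [[0, 0, 0], 0]
    - [[0, 0, 0], 0]
    - [[0, 0, 0], 0]
    - [[0, 0, 0], 0]
    - [[0, 0, 0], 0]
  claw: 1

```text
t: 25.85
position: [569.9, -335.5, -21.3]
eef_rot: [0.001, 0.764, 0.646, 0.001]
contact_force: [-0.8, 0.8, 7.8]
grip_width: 47.3
```

Emit:
arm_command:
  motion:
    - [[0, 0, -3], 0]
    - [[0, 0, -5], 0]
    - [[0, 0, -5], 0]
    - [[0, 0, -5], 0]
    - [[0, 0, -2], 0]
    - [[0, 0, 0], 0]
    - [[0, 0, 0], 0]

```text
t: 26.55
position: [567.6, -334.5, 175.1]
eef_rot: [-0.001, 0.764, 0.646, -0.001]
contact_force: [0.2, -0.3, -3.1]
grip_width: 47.2
```

Run:
```python
from h import *
go([553.5,54,180])
```

```text
t 26.55 pos [ 567.6 -334.5  175.1] tool y dir [ 0.986 -0.166 -0.003] z [-0.003  0.001 -1.   ] shift cm [38.08 -7.84 -0.45]
```

Emit:
arm_command:
  motion:
    - [[4, -0.8, 0], 0]
    - [[4, -0.8, 0], 0]
    - [[4, -0.8, 0], 0]
    - [[4, -0.8, 0], 0]
    - [[4, -0.8, 0], 0]
    - [[4, -0.8, 0], 0]
    - [[4, -0.8, 0], 0]
    - [[4, -0.8, 0], 0]
    - [[4, -0.8, 0], 0]
    - [[2, -0.6, 0], 0]

```text
t: 27.55
position: [551.6, 58.1, 173.4]
eef_rot: [-0.003, 0.762, 0.648, -0.002]
contact_force: [1.0, 0.1, -1.2]
grip_width: 46.9
```

Emit:
arm_command:
  motion:
    - [[0, 0, 0], 0]
    - [[0, 0, 0], 0]
    - [[0, 0, 0], 0]
    - [[0, 0, 0], 0]

```text
t: 27.95
position: [554.6, 50.5, 175.8]
eef_rot: [-0.0, 0.765, 0.644, -0.001]
contact_force: [0.4, -0.2, -1.4]
grip_width: 46.6
```

Run:
```python
from h import *
go([553.5,54,10])
t=cam("top");lids(t,81,100)
```

```text
t 27.95 pos [554.6  50.5 175.8] tool y dir [ 0.986 -0.17  -0.002] z [-0.002 -0.001 -1.   ] shift cm [ 0.35 -0.14 16.58]
lid 3320 [183.  208.5] [562.4 202.2  81. ]
```

Emit:
arm_command:
  motion:
    - [[0.2, -0.1, 3], 0]
    - [[0, 0, 4], 0]
    - [[0, 0, 4], 0]
    - [[0, 0, 3], 0]
    - [[0, 0, 1], 0]
    - [[0, 0, 0.5], 0]
    - [[0, 0, 0.4], 0]
    - [[0, 0, 0.3], 0]
    - [[0, 0, 0], 0]
    - [[0, 0, 0], 0]

```text
t: 29.0
position: [555.0, 55.0, 15.8]
eef_rot: [0.001, 0.764, 0.646, 0.001]
contact_force: [0.1, 0.1, -1.4]
grip_width: 47.3
```

Emit:
arm_command:
  motion:
    - [[0, 0, 0.2], 0]
    - [[0, 0, 0], 0]
    - [[0, 0, 0], 0]

```text
t: 29.3
position: [554.2, 54.9, 12.9]
eef_rot: [0.0, 0.764, 0.646, -0.0]
contact_force: [-0.7, 0.2, -2.1]
grip_width: 47.1
```

Emit:
arm_command:
  motion:
    - [[0, 0, 0.3], 0]
    - [[0, 0, 0], 0]
    - [[0, 0, 0], 0]

```text
t: 29.6
position: [554.0, 54.9, 9.6]
eef_rot: [-0.0, 0.764, 0.646, -0.0]
contact_force: [-0.0, 0.9, -2.1]
grip_width: 47.3
```

Emit:
arm_command:
  motion:
    - [[0, 0, 0.2], 0]
    - [[0, 0, 0], 0]
    - [[0, 0, 0], 0]

```text
t: 29.9
position: [554.1, 54.9, 7.8]
eef_rot: [-0.0, 0.764, 0.646, -0.0]
contact_force: [0.3, 0.4, -1.6]
grip_width: 46.8
```

Emit:
arm_command:
  motion:
    - [[0, 0, 0], 0]
    - [[0, 0, 0], 0]
    - [[0, 0, 0], 0]
    - [[0, 0, 0], 0]
    - [[0, 0, -2], 0]
    - [[0, 0, -4], 0]
    - [[0, 0, -5], 0]
    - [[0, 0, -4], 0]
    - [[0, 0, -2], 0]
    - [[0, 0, 0], 0]
  claw: -0.5

```text
t: 30.9
position: [558.4, 55.6, 182.6]
eef_rot: [0.003, 0.764, 0.646, 0.005]
contact_force: [-0.2, 0.3, -0.7]
grip_width: 63.9
```

Emit:
arm_command:
  motion:
    - [[4, 0, 0], 0]
    - [[4, 0, 0], 0]
    - [[4, 0, 0], 0]
    - [[4, 0, 0], 0]
    - [[3, 0, 0], 0]
    - [[3, 0, 0], 0]
    - [[0, 0, 0], 0]
    - [[0, 0, 0], 0]
    - [[0, 0, 0], 0]
  claw: 1

```text
t: 31.8
position: [591.3, 269.8, 176.9]
eef_rot: [0.001, 0.764, 0.645, -0.001]
contact_force: [0.9, -0.1, -0.6]
grip_width: 0.2
```

```bash
cat >> h.py <<'E'
CP=np.array([563.6,113.2,91.]); CR=R.from_euler('z',-.168).as_matrix()
def gc(x,y,ztip):
    "shift to carton-frame x,y with fingertip at true height ztip; also print where we are"
    s,p,M=state(); q=CR.T@(p-CP); print("tip now carton xy",q[:2].round(1),"tipz",round(p[2]+35,1))
    T=CR@np.array([x,y,0])+CP; T[2]=ztip-35; go(T)
E
python3 - <<'E'
from h import *
gc(0,166,120)
t=cam("top"); s=cam("scene")
a=cv2.resize(t["pixels"][150:270,120:290],None,fx=4,fy=4); b=cv2.resize(s["pixels"][150:280,220:350],None,fx=3.7,fy=3.7)
cv2.imwrite("pics/p3.png",a)
E
```

```text
tip now carton xy [  1.2 159. ] tipz 211.9
t 31.8 pos [591.3 269.8 176.9] tool y dir [ 0.986 -0.168  0.   ] z [-0.    -0.002 -1.   ] shift cm [ 0.72 -0.12  9.19]
```

View pics/p3.png

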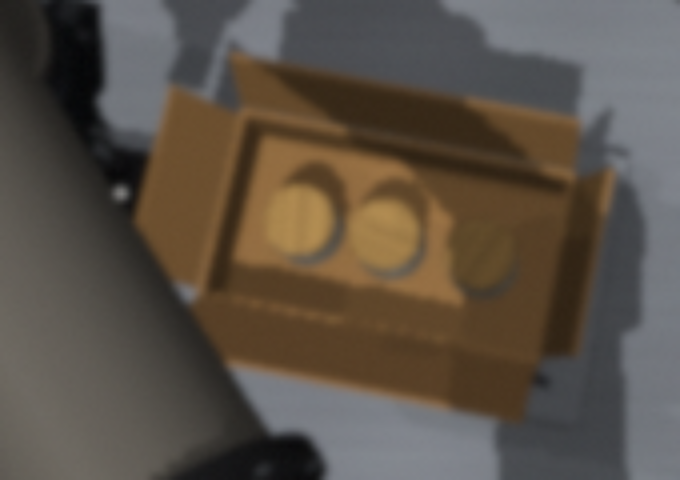

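All three pots stand upright in the carton, at crop (303,220), (385,235), (485,255), and all the flaps are open. Now the left end flap: go down outside it, then sweep inward.

Emit:
arm_command:
  motion:
    - [[1.3, 0, 0], 0]
    - [[0, 0, 3], 0]
    - [[0, 0, 3], 0]
    - [[0, 0, 3], 0]
    - [[0, 0, 0], 0]
    - [[0, 0, 0], 0]
    - [[0, 0, 0], 0]

```text
t: 32.6
position: [594.3, 286.0, 90.2]
eef_rot: [0.0, 0.764, 0.646, 0.002]
contact_force: [0.5, 0.2, -0.2]
grip_width: -0.0
```

Emit:
arm_command:
  motion:
    - [[-1.5, 0, 0], 0]
    - [[-1.5, 0, 0], 0]
    - [[-1.5, 0, 0], 0]
    - [[-1.5, 0, 0], 0]
    - [[-1.5, 0, 0], 0]
    - [[-1.5, 0, 0], 0]
    - [[-1, 0, 0], 0]
    - [[0, 0, 0], 0]
    - [[0, 0, 0], 0]

```text
t: 33.5
position: [576.2, 185.7, 87.7]
eef_rot: [-0.0, 0.764, 0.645, -0.0]
contact_force: [0.0, -0.1, 0.4]
grip_width: 0.0
```

Run:
```python
from h import *
gc(0,70,100)
w=cam("wrist"); cv2.imwrite("pics/f1.png",w["pixels"])
```

```text
tip now carton xy [ 0.3 73.6] tipz 122.7
t 33.5 pos [576.2 185.7  87.7] tool y dir [ 0.986 -0.167 -0.   ] z [-0. -0. -1.] shift cm [-0.36 -0.03  2.27]
```

View pics/f1.png

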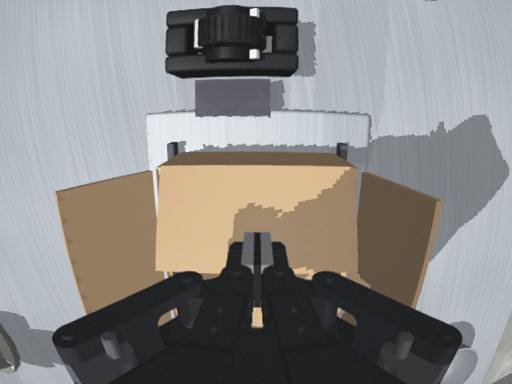

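The left flap now leans inward under the fingers. Pressing it down.

Emit:
arm_command:
  motion:
    - [[-0.3, 0, 0.8], 0]
    - [[0, 0, 0.8], 0]
    - [[0, 0, 0.6], 0]
    - [[0, 0, 0.4], 0]
    - [[0, 0, 0], 0]
    - [[0, 0, 0], 0]

```text
t: 34.15
position: [575.6, 183.4, 61.5]
eef_rot: [-0.0, 0.763, 0.646, -0.0]
contact_force: [0.2, 0.4, 0.3]
grip_width: -0.1
```

Emit:
arm_command:
  motion:
    - [[0, 0, 0.2], 0]
    - [[0, 0, 0], 0]
    - [[0, 0, 0], 0]

```text
t: 34.45
position: [575.8, 183.5, 61.1]
eef_rot: [0.0, 0.764, 0.646, 0.0]
contact_force: [-2.2, -1.4, 6.6]
grip_width: 0.0
```

Left flap is flat (6.6 N contact at a tip height of 96). Now the right one.

Emit:
arm_command:
  motion:
    - [[0, 0, -3], 0]
    - [[0, 0, -4], 0]
    - [[0, 0, -4], 0]
    - [[-5, 0, 0], 0]
    - [[-5, 0, 0], 0]
    - [[-5, 0, 0], 0]
    - [[-5, 0, 0], 0]
    - [[-4.3, 0, 0], 0]
    - [[0, 0, 0], 0]
    - [[0, 0, 0], 0]

```text
t: 35.45
position: [535.1, -57.9, 169.6]
eef_rot: [-0.0, 0.765, 0.644, -0.0]
contact_force: [-0.2, 1.1, -0.1]
grip_width: 0.0
```

Emit:
arm_command:
  motion:
    - [[0, 0, 0], 0]
    - [[0, 0, 0], 0]

```text
t: 35.65
position: [535.6, -54.0, 169.9]
eef_rot: [-0.0, 0.762, 0.647, 0.0]
contact_force: [-0.1, -0.1, 0.1]
grip_width: 0.4
```

Run:
```python
from h import *
gc(0,-170,122)
```

```text
tip now carton xy [   0.4 -169.5] tipz 204.9
t 35.65 pos [535.6 -54.  169.9] tool y dir [ 0.987 -0.162  0.   ] z [ 0.     0.001 -1.   ] shift cm [-0.06 -0.04  8.29]
```

Emit:
arm_command:
  motion:
    - [[0, 0, 3], 0]
    - [[0, 0, 3], 0]
    - [[0, 0, 2.3], 0]
    - [[0, 0, 0], 0]
    - [[0, 0, 0], 0]

```text
t: 36.15
position: [535.7, -55.1, 87.2]
eef_rot: [-0.0, 0.763, 0.647, 0.0]
contact_force: [-0.5, 0.2, 0.4]
grip_width: 0.2
```

Emit:
arm_command:
  motion:
    - [[1.5, 0, 0], 0]
    - [[1.5, 0, 0], 0]
    - [[1.5, 0, 0], 0]
    - [[1.5, 0, 0], 0]
    - [[1.5, 0, 0], 0]
    - [[1.5, 0, 0], 0]
    - [[1, 0, 0], 0]
    - [[0, 0, 0], 0]
    - [[0, 0, 0], 0]

```text
t: 37.05
position: [551.9, 42.3, 86.7]
eef_rot: [-0.0, 0.763, 0.646, -0.0]
contact_force: [0.1, -0.3, -0.6]
grip_width: 0.1
```

Emit:
arm_command:
  motion:
    - [[0, 0, 0.8], 0]
    - [[0, 0, 0.8], 0]
    - [[0, 0, 0.6], 0]
    - [[0, 0, 0.4], 0]
    - [[0, 0, 0], 0]
    - [[0, 0, 0], 0]

```text
t: 37.65
position: [551.5, 41.5, 61.1]
eef_rot: [0.0, 0.764, 0.645, -0.001]
contact_force: [-2.7, -0.9, 5.2]
grip_width: 0.3
```

Right flap is flat too (5.2 N). Moving over and outside the front flap.

Emit:
arm_command:
  motion:
    - [[0, 0, -3], 0]
    - [[0, 0, -4], 0]
    - [[0, 0, -4], 0]
    - [[2.4, -4, 0], 0]
    - [[2.4, -4, 0], 0]
    - [[2.4, -3, 0], 0]
    - [[0, -2, 0], 0]
    - [[0, 0, 0], 0]
    - [[0, 0, 0], 0]
    - [[0, 0, 0], 0]

```text
t: 38.65
position: [436.9, 133.6, 170.6]
eef_rot: [0.0, 0.764, 0.645, 0.0]
contact_force: [-0.2, 0.8, -0.8]
grip_width: 0.2
```

Run:
```python
from h import *
gc(-130,0,122)
w=cam("wrist"); t=cam("top"); cv2.imwrite("pics/f2.png",np.hstack([w["pixels"],cv2.resize(t["pixels"][150:270,130:290],None,fx=1.8,fy=3.2)]))
print(proj(w,fpts([563.6,113.2,-.168,0,0,2.243,1.886])[8:]).round())
```

```text
tip now carton xy [-128.3   -1.1] tipz 205.6
t 38.65 pos [436.9 133.6 170.6] tool y dir [ 0.986 -0.169  0.   ] z [ 0. -0. -1.] shift cm [ 0.11 -0.18  8.36]
[[297.  54.]
 [287. 326.]
 [507.  84.]
 [463. 311.]]
```

View pics/f2.png

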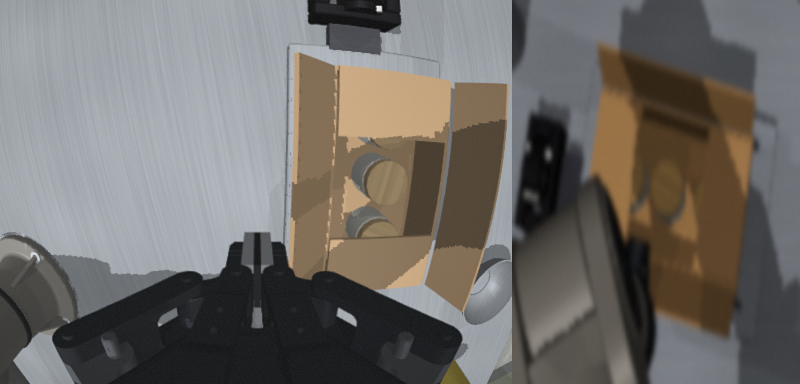

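End flaps are flat, long flaps open, and the fingers are clear of the front flap's edge (295,60–280). Sweeping the front flap.

Emit:
arm_command:
  motion:
    - [[0, 0, 3], 0]
    - [[0, 0, 3], 0]
    - [[0, 0, 2.4], 0]
    - [[0, 0, 0], 0]
    - [[0, 0, 0], 0]

```text
t: 39.25
position: [436.3, 134.6, 86.9]
eef_rot: [-0.0, 0.764, 0.645, -0.0]
contact_force: [0.6, 0.6, 0.1]
grip_width: -0.1
```

Emit:
arm_command:
  motion:
    - [[0, 1.5, 0], 0]
    - [[0, 1.5, 0], 0]
    - [[0, 1.5, 0], 0]
    - [[0, 1.5, 0], 0]
    - [[0, 1.5, 0], 0]
    - [[0, 1.5, 0], 0]
    - [[0, 1.2, 0], 0]
    - [[0, 0, 0], 0]
    - [[0, 0, 0], 0]

```text
t: 40.15
position: [537.1, 117.9, 88.0]
eef_rot: [0.0, 0.764, 0.645, 0.001]
contact_force: [0.5, 1.5, 0.0]
grip_width: -0.0
```

Emit:
arm_command:
  motion:
    - [[0, 0, 0.7], 0]
    - [[0, 0, 0.6], 0]
    - [[0, 0, 0.4], 0]
    - [[0, 0, 0.2], 0]
    - [[0, 0, 0], 0]
    - [[0, 0, 0], 0]

```text
t: 40.75
position: [536.1, 117.8, 67.7]
eef_rot: [-0.0, 0.764, 0.646, -0.0]
contact_force: [0.1, 0.1, -0.4]
grip_width: -0.2
```

Run:
```python
from h import *
gc(-25,0,101)
```

```text
tip now carton xy [-27.9  -0.1] tipz 102.7
t 40.75 pos [536.1 117.8  67.7] tool y dir [ 0.986 -0.166 -0.001] z [-0.001 -0.    -1.   ] shift cm [0.01 0.29 0.17]
```

Emit:
arm_command:
  motion:
    - [[0, 0, 0.2], 0]
    - [[0, 0, 0], 0]
    - [[0, 0, 0], 0]

```text
t: 41.05
position: [536.6, 117.9, 66.2]
eef_rot: [0.0, 0.764, 0.646, 0.0]
contact_force: [-0.5, 0.7, 1.9]
grip_width: 0.3
```

Emit:
arm_command:
  motion:
    - [[0, 0, 0.2], 0]
    - [[0, 0, 0], 0]
    - [[0, 0, 0], 0]

```text
t: 41.35
position: [536.7, 117.9, 66.0]
eef_rot: [0.001, 0.764, 0.646, 0.0]
contact_force: [-2.9, -1.4, 12.2]
grip_width: -0.1
```

Front is flat (12 N at the stop). Now the back flap.

Emit:
arm_command:
  motion:
    - [[0, 0, -3], 0]
    - [[0, 0, -4], 0]
    - [[0, 0, -4], 0]
    - [[0, 4, 0], 0]
    - [[0, 4, 0], 0]
    - [[0, 4, 0], 0]
    - [[0, 2.8, 0], 0]
    - [[0, 0, 0], 0]
    - [[0, 0, 0], 0]
    - [[0, 0, 0], 0]

```text
t: 42.35
position: [681.2, 94.1, 173.8]
eef_rot: [-0.001, 0.763, 0.646, -0.0]
contact_force: [0.3, 0.6, 0.6]
grip_width: 0.3
```

Run:
```python
from h import *
gc(120,0,122)
```

```text
tip now carton xy [119.1   0.9] tipz 208.8
t 42.35 pos [681.2  94.1 173.8] tool y dir [ 0.986 -0.165 -0.001] z [-0.001  0.    -1.   ] shift cm [-0.09  0.1   8.68]
```

Emit:
arm_command:
  motion:
    - [[0, 0.1, 3], 0]
    - [[0, 0, 3], 0]
    - [[0, 0, 2.7], 0]
    - [[0, 0, 0], 0]
    - [[0, 0, 0], 0]

```text
t: 42.85
position: [682.7, 93.3, 87.7]
eef_rot: [-0.0, 0.763, 0.646, -0.0]
contact_force: [0.3, -0.0, 0.5]
grip_width: 0.3
```

Emit:
arm_command:
  motion:
    - [[0, -1.5, 0], 0]
    - [[0, -1.5, 0], 0]
    - [[0, -1.5, 0], 0]
    - [[0, -1.5, 0], 0]
    - [[0, -1.5, 0], 0]
    - [[0, -1.5, 0], 0]
    - [[0, -0.4, 0], 0]
    - [[0, 0, 0], 0]
    - [[0, 0, 0], 0]

```text
t: 43.75
position: [592.0, 108.8, 88.1]
eef_rot: [0.001, 0.764, 0.646, 0.001]
contact_force: [0.8, 0.0, -0.0]
grip_width: -0.1
```

Emit:
arm_command:
  motion:
    - [[0, 0, 0.7], 0]
    - [[0, 0, 0.6], 0]
    - [[0, 0, 0.4], 0]
    - [[0, 0, 0.3], 0]
    - [[0, 0, 0], 0]
    - [[0, 0, 0], 0]

```text
t: 44.35
position: [590.6, 108.4, 66.4]
eef_rot: [-0.0, 0.764, 0.646, -0.0]
contact_force: [-0.4, 0.0, -0.0]
grip_width: 0.2
```

Run:
```python
from h import *
gc(26,0,101)
```

```text
tip now carton xy [27.4 -0.2] tipz 101.4
t 44.35 pos [590.6 108.4  66.4] tool y dir [ 0.986 -0.166 -0.   ] z [-0. -0. -1.] shift cm [ 0.02 -0.14  0.04]
```

Emit:
arm_command:
  motion:
    - [[0, 0, 0.2], 0]
    - [[0, 0, 0.1], 0]
    - [[0, 0, 0], 0]
    - [[0, 0, 0], 0]

```text
t: 44.75
position: [590.8, 108.5, 66.1]
eef_rot: [0.001, 0.764, 0.646, 0.0]
contact_force: [-4.2, -1.1, 9.7]
grip_width: 0.0
```

Emit:
arm_command:
  motion:
    - [[0, 0, -3], 0]
    - [[0, 0, -4], 0]
    - [[0, 0, -4], 0]
    - [[4, -1, 0], 0]
    - [[4, -1, 0], 0]
    - [[4, -1, 0], 0]
    - [[0, 0, 0], 0]
    - [[0, 0, 0], 0]
    - [[0, 0, 0], 0]
    - [[0, 0, 0], 0]

```text
t: 45.75
position: [581.8, 229.5, 173.5]
eef_rot: [0.001, 0.765, 0.644, -0.0]
contact_force: [-0.7, -0.4, -0.6]
grip_width: -0.2
```

Run:
```python
from h import *
gc(-17,201,80)
w=cam("wrist"); t=cam("top")
a=cv2.resize(w["pixels"][:200,140:400],None,fx=2.5,fy=2.5,interpolation=cv2.INTER_CUBIC)
b=cv2.resize(t["pixels"][150:270,130:290],None,fx=0.9,fy=0.9)
cv2.imwrite("pics/wh.png",a); cv2.imwrite("pics/wh_full.png",w["pixels"])
for x in (-25,-20,-15,-10): print(x,(proj(w,[CR@np.array([x,201,74-91])+CP])[0]-[140,0])*2.5)
```

```text
tip now carton xy [ -1.5 117.7] tipz 208.5
t 45.75 pos [581.8 229.5 173.5] tool y dir [ 0.986 -0.17   0.   ] z [ 0.    -0.002 -1.   ] shift cm [ 8.35 -1.58 12.84]
-25 [226.01678781 243.90295771]
-20 [239.61146383 243.64015183]
-15 [253.23969003 243.43003883]
-10 [266.89259206 243.27304614]
```

View pics/wh.png

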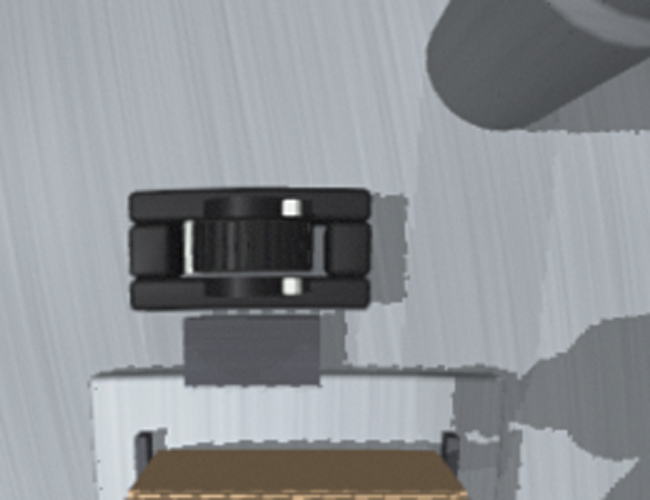

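All flaps look shut (the back one held 9.7 N against its stop). The wheel centre is at crop (252,247), about carton (−15.5, 199.5), and the bar is at (187,247) on the robot's side, so it is at click 0. I'll use short press-and-roll strokes.

Emit:
arm_command:
  motion:
    - [[4, -1.2, 0], 0]
    - [[4.2, -1.1, 0], 0]
    - [[0, 0, 4], 0]
    - [[0, 0, 4], 0]
    - [[0, 0, 3.8], 0]
    - [[0, 0, 0], 0]
    - [[0, 0, 0], 0]
    - [[0, 0, 0], 0]

```text
t: 46.65
position: [573.9, 317.7, 58.8]
eef_rot: [0.0, 0.764, 0.645, 0.003]
contact_force: [0.5, 1.4, 0.6]
grip_width: -0.2
```

Run:
```python
from h import *
gc(-24.5,199.5,70)
```

```text
tip now carton xy [-24.  203.3] tipz 93.8
t 46.65 pos [573.9 317.7  58.8] tool y dir [ 0.986 -0.167  0.004] z [ 0.004  0.003 -1.   ] shift cm [-0.39 -0.05  2.38]
```

Emit:
arm_command:
  motion:
    - [[-0.3, 0, 1], 0]
    - [[0, 0, 0.7], 0]
    - [[0, 0, 0.7], 0]
    - [[0, 0, 0], 0]
    - [[0, 0, 0], 0]

```text
t: 47.15
position: [572.6, 313.5, 33.1]
eef_rot: [0.001, 0.764, 0.645, 0.001]
contact_force: [-1.0, -1.6, 6.2]
grip_width: 0.4
```

Emit:
arm_command:
  motion:
    - [[0, 0.4, 0], 0]
    - [[0, 0.4, 0], 0]
    - [[0, 0.4, 0], 0]
    - [[0, 0.4, 0], 0]
    - [[0, 0.2, 0], 0]
    - [[0, 0, 0], 0]

```text
t: 47.75
position: [590.6, 310.4, 32.3]
eef_rot: [0.001, 0.764, 0.645, 0.001]
contact_force: [1.9, -0.8, 5.8]
grip_width: -0.1
```

Run:
```python
from h import *
gc(-24.5,199.5,70)
```

```text
tip now carton xy [ -6.4 198.9] tipz 67.3
t 47.75 pos [590.6 310.4  32.3] tool y dir [ 0.986 -0.167  0.002] z [ 0.002  0.    -1.   ] shift cm [ 0.06 -1.81 -0.27]
```

Emit:
arm_command:
  motion:
    - [[0, 0, -4], 0]
    - [[0, 0, -5], 0]
    - [[0, 0, -5], 0]
    - [[-4, 0, 0], 0]
    - [[-4, -0.9, 0], 0]
    - [[0, -0.9, 0], 0]
    - [[0, 0, 0], 0]
    - [[0, 0, 0], 0]
    - [[0, 0, 0], 0]

```text
t: 48.65
position: [557.9, 236.4, 171.4]
eef_rot: [-0.001, 0.763, 0.647, 0.0]
contact_force: [-0.1, 0.0, -0.9]
grip_width: 0.2
```

```bash
cat >> h.py <<'E'
def wheel(save=None):
    w=cam("wrist"); im=w["pixels"]
    # rectified strip: carton-frame plane z=64, x -60..30, y 180..220 at 4 px/mm
    X,Y=np.meshgrid(np.arange(-60,30,.25),np.arange(222,178,-.25))
    P=np.stack([X,Y,np.full_like(X,64-91.)],-1).reshape(-1,3)@CR.T+CP
    m=proj(w,P).astype(np.float32).reshape(X.shape+(2,))
    o=cv2.remap(im,m[...,0],m[...,1],cv2.INTER_LINEAR)
    if save: cv2.imwrite(save,cv2.resize(o,None,fx=2,fy=2))
    g=cv2.cvtColor(o,cv2.COLOR_BGR2GRAY); n,_,st,ce=cv2.connectedComponentsWithStats((g>130).astype(np.uint8))
    for i in range(1,n):
        if 30<st[i,4]<4000: print("bright area",st[i,4],"x",round(-60+ce[i][0]/4,1),"y",round(222-ce[i][1]/4,1),"size mm",st[i,2:4]/4)
E
python3 - <<'E'
from h import *
gc(-24.5,199.5,93)
wheel("pics/wheel1.png")
E
```

```text
tip now carton xy [-26.2 120.6] tipz 206.4
t 48.65 pos [557.9 236.4 171.4] tool y dir [ 0.986 -0.164 -0.001] z [-0.001  0.001 -1.   ] shift cm [ 7.88  0.21 11.34]
bright area 69 x 28.7 y 221.3 size mm [2.75 2.  ]
bright area 600 x -2.2 y 215.7 size mm [6.25 6.75]
bright area 1678 x -32.1 y 200.9 size mm [ 5.25 22.  ]
bright area 598 x -2.3 y 185.4 size mm [6.25 6.5 ]
bright area 83 x 28.5 y 179.0 size mm [3.   2.25]
```

Ticks are at x −2.2. The bar moved to x −32, about 35° before the top, so it is at click 1. Two more equal strokes.

Emit:
arm_command:
  motion:
    - [[4, 0.2, 0], 0]
    - [[3.9, 0, 0], 0]
    - [[0, 0, 4], 0]
    - [[0, 0, 4], 0]
    - [[0, 0, 3.3], 0]
    - [[0, 0, 0], 0]
    - [[0, 0, 0], 0]
    - [[0, 0, 0], 0]

```text
t: 49.5
position: [574.8, 314.1, 61.4]
eef_rot: [0.0, 0.764, 0.646, 0.002]
contact_force: [0.5, -0.8, -0.1]
grip_width: 0.1
```

Emit:
arm_command:
  motion:
    - [[0, 0, 0], 0]
    - [[0, 0, 1], 0]
    - [[0, 0, 0.7], 0]
    - [[0, 0, 0.7], 0]
    - [[0, 0, 0], 0]
    - [[0, 0, 0], 0]

```text
t: 50.1
position: [573.5, 312.2, 35.2]
eef_rot: [0.0, 0.764, 0.646, 0.0]
contact_force: [-1.1, -1.2, 2.9]
grip_width: 0.2
```

Run:
```python
from h import *
gc(-24.5,199.5,68)
```

```text
tip now carton xy [-23.6 197.8] tipz 70.2
t 50.1 pos [573.5 312.2  35.2] tool y dir [ 0.986 -0.166  0.   ] z [ 0. -0. -1.] shift cm [ 0.17 -0.09  0.22]
```

Press 2 mm more, roll 18 mm, lift, go back, and repeat.

Emit:
arm_command:
  motion:
    - [[0.1, 0, 0.2], 0]
    - [[0, 0.4, 0], 0]
    - [[0, 0.4, 0], 0]
    - [[0, 0.4, 0], 0]
    - [[0, 0.4, 0], 0]
    - [[0, 0.2, 0], 0]
    - [[0, 0, 0], 0]
    - [[0, 0, -2.2], 0]
    - [[0, -1.8, 0], 0]
    - [[0, 0, 0], 0]

```text
t: 51.1
position: [570.1, 316.9, 54.9]
eef_rot: [-0.002, 0.762, 0.647, 0.0]
contact_force: [-0.6, 0.6, -0.4]
grip_width: -0.4
```

Emit:
arm_command:
  motion:
    - [[0, 0, 0], 0]
    - [[0, 0, 1.4], 0]
    - [[0, 0, 0.8], 0]
    - [[0, 0, 0], 0]
    - [[0, 0, 0], 0]

```text
t: 51.6
position: [574.5, 313.7, 33.1]
eef_rot: [0.0, 0.764, 0.645, 0.001]
contact_force: [-0.8, -0.5, 5.5]
grip_width: 0.3
```

Emit:
arm_command:
  motion:
    - [[0, 0.4, 0], 0]
    - [[0, 0.4, 0], 0]
    - [[0, 0.4, 0], 0]
    - [[0, 0.4, 0], 0]
    - [[0, 0.2, 0], 0]
    - [[0, 0, 0], 0]

```text
t: 52.2
position: [592.8, 310.4, 32.8]
eef_rot: [0.0, 0.764, 0.645, 0.001]
contact_force: [2.9, 0.3, 4.0]
grip_width: -0.1
```

Emit:
arm_command:
  motion:
    - [[0, 0, -4], 0]
    - [[0, 0, -5], 0]
    - [[0, 0, -5], 0]
    - [[-4, 0, 0], 0]
    - [[-4, -0.9, 0], 0]
    - [[0, -0.9, 0], 0]
    - [[0, 0, 0], 0]
    - [[0, 0, 0], 0]
    - [[0, 0, 0], 0]

```text
t: 53.1
position: [559.8, 235.7, 172.2]
eef_rot: [-0.001, 0.763, 0.646, -0.0]
contact_force: [0.9, 0.5, -0.3]
grip_width: 0.0
```

Run:
```python
from h import *
gc(-24.5,199.5,93)
wheel("pics/wheel2.png")
```

```text
tip now carton xy [-24.2 120.2] tipz 207.2
t 53.1 pos [559.8 235.7 172.2] tool y dir [ 0.986 -0.164 -0.001] z [-0.001  0.001 -1.   ] shift cm [ 7.93  0.   11.42]
bright area 65 x 28.8 y 221.2 size mm [2.5 2. ]
bright area 602 x -2.1 y 215.7 size mm [6.25 6.75]
bright area 1483 x -3.4 y 200.9 size mm [ 4.75 21.75]
bright area 603 x -2.2 y 185.4 size mm [6.25 6.5 ]
bright area 69 x 28.5 y 179.1 size mm [2.75 2.5 ]
```

The bar is now at x −3.4, mirror image of −32, so click 3. One more stroke.

Emit:
arm_command:
  motion:
    - [[4, 0, 0], 0]
    - [[3.9, 0, 0], 0]
    - [[0, 0, 4], 0]
    - [[0, 0, 4], 0]
    - [[0, 0, 3.4], 0]
    - [[0, 0, 0], 0]
    - [[0, 0, 0], 0]
    - [[0, 0, 0], 0]

```text
t: 53.95
position: [574.9, 314.1, 61.5]
eef_rot: [0.0, 0.764, 0.646, 0.002]
contact_force: [0.6, -0.8, 0.8]
grip_width: 0.3
```

Emit:
arm_command:
  motion:
    - [[0, 0, 0], 0]
    - [[0, 0, 1], 0]
    - [[0, 0, 0.8], 0]
    - [[0, 0, 0.7], 0]
    - [[0, 0, 0], 0]
    - [[0, 0, 0], 0]

```text
t: 54.55
position: [573.0, 312.4, 34.1]
eef_rot: [-0.0, 0.764, 0.646, -0.0]
contact_force: [-0.8, -0.9, 3.2]
grip_width: 0.0
```

Run:
```python
from h import *
gc(-24.5,199.5,68)
```

```text
tip now carton xy [-24. 198.] tipz 69.1
t 54.55 pos [573.  312.4  34.1] tool y dir [ 0.986 -0.166 -0.   ] z [-0. -0. -1.] shift cm [ 0.15 -0.05  0.11]
```

Emit:
arm_command:
  motion:
    - [[0.1, 0, 0.1], 0]
    - [[0, 0.4, 0], 0]
    - [[0, 0.4, 0], 0]
    - [[0, 0.4, 0], 0]
    - [[0, 0.4, 0], 0]
    - [[0, 0.2, 0], 0]
    - [[0, 0, 0], 0]

```text
t: 55.25
position: [592.9, 309.1, 32.8]
eef_rot: [0.001, 0.764, 0.645, 0.001]
contact_force: [1.9, -3.7, 4.0]
grip_width: 0.1
```

Emit:
arm_command:
  motion:
    - [[0, 0, -4], 0]
    - [[0, 0, -5], 0]
    - [[0, 0, -5], 0]
    - [[-4, 0, 0], 0]
    - [[-4, -0.9, 0], 0]
    - [[0, -0.9, 0], 0]
    - [[0, 0, 0], 0]
    - [[0, 0, 0], 0]
    - [[0, 0, 0], 0]

```text
t: 56.15
position: [559.9, 236.4, 172.4]
eef_rot: [-0.001, 0.763, 0.647, 0.0]
contact_force: [1.0, -0.1, 0.1]
grip_width: 0.1
```

Run:
```python
from h import *
wheel(); w=cam("wrist"); s=cam("scene"); 
b=cv2.resize(s["pixels"][140:290,220:360],None,fx=2.56,fy=2.56)
cv2.imwrite("pics/end.png",np.hstack([w["pixels"][:,130:400],b]))
```

```text
bright area 68 x 28.8 y 221.2 size mm [2.5 2. ]
bright area 611 x -2.1 y 215.7 size mm [6.   6.75]
bright area 501 x 4.2 y 199.4 size mm [ 2.5  20.25]
bright area 620 x -2.2 y 185.3 size mm [6.25 6.75]
bright area 73 x 28.5 y 179.0 size mm [3.  2.5]
```

View pics/end.png

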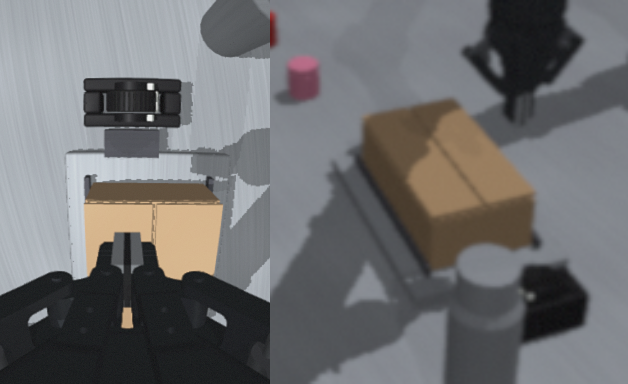

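The wheel bar is at x +4.2, the mirror image of its off position (−40 about the axle at −17.7), so it is at click 4. The carton is shut flat with one centre seam, and the arm is clear. Handing in.

```bash
python3 -c "
from plant import job
print(job.sign_off())"
```

```text
the job is handed in; nothing more can be done
None
```

I packed the three wooden-lidded pots into the carton, folded the short end flaps and then the long flaps, and rolled the thumbwheel to its fourth click. I handed the job in at about 56 s. No verdict was reported.

**Last checks**
- **Pots:** all three stood upright in the carton, let go, before the first flap was moved. I could not see them once the carton was shut.
- **Flaps:** the end flaps were seen flat while both long flaps were still open. The final picture shows the carton shut flat with one centre seam.
- **Wheel:** the bar sits at the mirror image of its off position, about 60° past the top, which is the fourth click.
- **Arm and bystanders:** the fingertips ended about 11 cm above the closed lid, touching nothing. I never moved the arm against the flask, bowl or squeeze bottle, but I did not measure their positions again at the end.

**What disagreed**
- **Fingertips:** they end about 35 mm short of the stated TCP, which I confirmed by touching bare counter. Because of this my first grasp closed on the lid of a pot (about 26 N) without moving it. I corrected for the offset in every later move.
- **Wrist readings:** they drifted by up to about 10 mm while the arm was still settling, so I took the ones that mattered again at rest.

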